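# Kit the bottle dock: cradle plate in first, then the bottle laid on it

### The job

First slide the white cradle plate along the bench into the aluminium dock until the spring catch snaps into its notch and it is locked home, feeling for the end stop rather than ramming it. Then lay the amber bottle on its side in the cradle on the plate, its base close up to the heel wall and its stopper towards the dock's mouth; lower it gently without letting it topple, and let go. Leave the other things on the bench where they are.

Things in the scene. Friction and masses are not known exactly. Their poses are not given: they have to be found in the camera images.
- dock: Low aluminium frame fixed to the bench: two lipped side rails 18 mm tall. Origin on the bench, on the centre line; +x = the way in, z up. Rails x = -30 to +58 mm, inner faces y = +-56.5 mm; lips cover from y = +-46.5 mm outward, underside 11 mm up, so the plate can only be slid in along the bench. A plate that is home has its origin at x = -10 to +10 mm here, wherever the stop is set: feel for it.
- dock_mouth (a point): Centre of the dock's open mouth, on the bench, at x = -72 mm in the dock's frame. Flared guides run from here (y = +-72 mm) to the rails. At the far end is a blue end stop across the dock, 20 mm tall, its catch housing (24 mm tall) outside the +y rail. It is clamped anywhere along a 20 mm range and its place is not reported.
- catch (a joint): Brass spring catch, 12 mm wide, on the end stop, its nose 5 mm into the dock from the +y side. 0 = out; grows (m, to 0.008) as pushed back: 0.0035 to 0.0065 while the plate's edge covers it. Passing the plate's bevelled corner takes 3 to 9 N more than friction. It springs out (below 0.002) into the plate's notch about 3 mm before the plate meets the stop: the plate is then locked.
- plate: White cradle plate, 140 x 110 x 8 mm, about 350 g, loose on the bench before the dock's mouth. Origin at the middle of its underside, z up, +x = leading end (corners bevelled, 20 mm long, 9 mm deep). Notch for the catch in the +y edge at x = +15 mm, 18 mm wide, 8 mm deep. Its grey push bar and cradle are told at plate_bar and plate_heel.
- plate_bar (a point): Middle of the rear face of the plate's grey push bar, 10 mm above the bench, at x = -70 mm in the plate's frame. The bar is 8 mm thick, 110 mm wide, its top 18 mm above the bench.
- plate_heel (a point): Foot of the heel wall's inner face, on the centre line between the cradle rails, at x = +58 mm, z = 30 mm (rail top) in the plate's frame. The wall is 56 mm wide, its top 54 mm up. From it two grey rails run 60 mm towards the plate's -x end, each 10 mm wide, 30 mm apart (y = +-15 to +-25 mm); the bottle lies on both.
- bottle: Amber glass bottle with a flat glass stopper, round, 42 mm across, 94 mm tall, 120 g, centre of mass near mid height, standing upright beyond the far end of the dock. Origin at the centre of its base, z along its axis to the stopper. When it lies in the cradle its axis is 45 mm above the plate's underside.
- bottle_mid (a point): Middle of the amber bottle, on its axis, 47 mm from the base.
- wash: Bystander: wash bottle with red cap, 58 x 86 x 145 mm. Origin at the base.
- glass: Bystander: small beaker with a green-and-red stick in it, 46 x 67 x 92 mm. Origin at the base.
- tin: Bystander: open steel tin, 70 mm across, 33 mm tall. Origin at the base.
Mind the look-alikes: they are no part of the job. What is meant by the bottle is not purple or red, and is the larger of those in its own colour.

How it is judged:
By the outcome, as a careful person would: the job done as asked, in the order asked, and still so for the second after the job is handed in, with the robot touching nothing.
It also fails if it takes over 64 s, if anything falls off the work surface, if the arm or the gripper's body presses on something with over 40 N, if the wrist force passes 120 N, or if a joint passes its speed limit or range.

### The arm

A 6-joint arm with a two-finger parallel gripper is mounted at the origin on a cart in front of the work surface, level with it; the furniture and walls round the work are solid. World frame = base frame: x ahead of the robot, y to its left, z up, the work surface at z = 0. Lengths are in m, angles in rad, forces in N, time in s.
With the tool pointing down it reaches from about 0.35 to 0.85 m from the base axis. Payload 8.1 kg.
Tool frame: the origin (TCP) lies midway between the tips of the shut fingers; the grasp point (between the pads) lies 19 mm behind it (robot.tcp_to_grasp is the distance from the TCP to the grasp point, in m); z points along the fingers, y is the direction in which the jaws open and shut (so a half turn about z gives the same grasp; the last joint's range is limited). The gripper opens to 93 mm and grips with 3 to 60 N. Pads are 15 mm wide; open, the fingers measure 128 mm over their backs; the gripper's body (75 mm by 188 mm) begins 65 mm behind the grasp point.
Start: joints at [1.151, 0.13, 1.488, -0, 1.523, -0.085], TCP at [0.197, 0.567, 0.219] pointing down, gripper open.
Joint ranges: [-2.96, 2.96], [-0.89, 2.26], [0.02, 2.5], [-1.34, 4.48], [0, 2.73], [-2.66, 2.66]. Speed limits (rad/s): [2.39, 2.39, 2.79, 3.14, 3.14, 3.14].

### API

Orientations are given as a rotation vector (axis times angle).
In Python, from plant import robot gives the robot as it stands.
- The arm moves only by the tool send_rows, never from a script. Its argument "series" is a list of rows, each an object of numbers: "wx", "wy", "wz": the turn, a rotation vector about the world's x, y, z in rad; "dx", "dy", "dz": the shift along the world's x, y, z in cm; "fingers": the closure in counts, from 0 (fully open) to 255 (shut). In form: [{"wx": .., "wy": .., "wz": .., "dx": .., "dy": .., "dz": .., "fingers": ..}, ...]. A call has 1 to 20 rows; each row shifts and turns the pose as measured when the row begins; what a row does not reach is not made up. A row lasts 1/12 s, in which the tool goes at most 41.7 mm and 7.16 degrees, less where a joint would pass 70% of its speed; a pose out of reach is approached as far as the arm can. A call is refused whole if a number of a shift passes 4.17 or a number of a turn 0.125, either way. A call with a gripper value outside its range is refused whole. The fingers move at their own pace and stop on an object; "newtons" is the grip in N (left out, the last holds). Time passes only in rows, so rows that do not move let the fingers close. It gives the time, the measured TCP pose, the force and the opening at its end, in the units of the state.
- robot.read_state(): the state, without advancing time (a new reading comes with each control period).
- robot.read_camera(name): name is "scene" or "top" or "wrist"; returns the picture (384x512x3 uint8, red, green, blue); there is no depth.
- robot.camera_info(name): a dict with "intrinsics" (3x3 intrinsics, pixels), "extrinsics" (4x4, takes a point from world to camera coordinates); the wrist camera has in their place "tool_from_camera" (4x4, takes a point from camera to tool coordinates, whose origin is the TCP and whose axes are the flange's). Camera axes: x right, y up, looking along -z (the intrinsics and any distortion apply to the point x, -y, -z); pixel columns grow to the right and rows downward; lengths in m; the calibration is good to about 2 mm. A picture is of the moment at which its call begins: read the wrist's pose just before it. camera_info takes no time and is no camera call.
- robot.close_job(): hands the job in, once; it reports no verdict.
The state is a dict: "t": time; "q": joint angles; "dq": joint speeds; "joint_torque": joint torques, N m; "tool_pos": TCP position; "orientation": TCP orientation; "force": force on the tool from outside, world axes, zero at the start; "wrist_torque": the same for the moment, N m; "opening": finger opening in m.
Only numpy, scipy, OpenCV 4.12 (cv2) and the standard library are available. Lean on these libraries where they do the work, as an engineer would, in place of code of your own. Each camera call takes 0.05 s, during which the arm holds its last target.

## Working session

There is one attempt and no reset: what is moved stays moved. The work goes in short steps, Python scripts to look and compute and a tool call to move; the robot and the scene stay as the last step left them, time stands still between calls to the robot, and variables do not carry over. Pictures are saved under pics/ and viewed, and the job is handed in when it is done.

Besides the shell and the picture viewer there is one more tool, called after ">>>" as name(argument=value, ...), one argument or row to a line, values as JSON. send_rows: Moves the arm, as the interface text tells. Its arguments: {"type":"object","properties":{"series":{"type":"array","items":{"type":"object","properties":{"wx":{"type":"number"},"wy":{"type":"number"},"wz":{"type":"number"},"dx":{"type":"number"},"dy":{"type":"number"},"dz":{"type":"number"},"fingers":{"type":"number"}}}},"newtons":{"type":"number"}},"required":["series"]}

```bash
ls; mkdir -p pics
cat > h.py <<'E'
import numpy as np, cv2
from plant import robot
from scipy.spatial.transform import Rotation as R
def snap(n,f):
    im=robot.read_camera(n); cv2.imwrite(f'pics/{f}.png',im[:,:,::-1]); return im
def ray(name,u,v,st=None):
    ci=robot.camera_info(name); K=np.array(ci['intrinsics'])
    d=np.linalg.inv(K)@[u,v,1]; d=np.array([d[0],-d[1],-d[2]])
    if 'extrinsics' in ci:
        E=np.array(ci['extrinsics']); Rc=E[:3,:3].T; return -Rc@E[:3,3],Rc@d
    T=np.array(ci['tool_from_camera']); Rt=R.from_rotvec(st['orientation']).as_matrix()
    return Rt@T[:3,3]+np.array(st['tool_pos']),Rt@T[:3,:3]@d
def onz(name,u,v,z,st=None):
    o,d=ray(name,u,v,st); return o+d*(z-o[2])/d[2]
def proj(name,p,st=None):
    ci=robot.camera_info(name);K=np.array(ci['intrinsics'])
    if 'extrinsics' in ci:
        E=np.array(ci['extrinsics']); c=E[:3,:3]@p+E[:3,3]
    else:
        T=np.array(ci['tool_from_camera']); Rt=R.from_rotvec(st['orientation']).as_matrix()
        c=T[:3,:3].T@(Rt.T@(np.array(p)-st['tool_pos'])-T[:3,3])
    q=K@[c[0],-c[1],-c[2]]; return q[:2]/q[2]
E
python3 - <<'E'
from h import *
s=robot.read_state(); print(s)
for n in ['scene','top','wrist']:
    snap(n,n+'0'); print(n,robot.camera_info(n))
E
```

```text
pics
{'t': 0.0, 'q': array([ 1.15063966e+00,  1.31163056e-01,  1.48929270e+00, -1.56099538e-05,
        1.52302437e+00, -8.54173650e-02]), 'dq': array([-0.0025986 , -0.0003868 , -0.00123537, -0.00053804, -0.00186101,
        0.00087625]), 'joint_torque': array([ 2.56271014e-03, -5.59854412e+01, -4.91759169e+01,  7.69004412e-02,
        3.57978127e-02, -2.66049492e-04]), 'tool_pos': array([0.1968671 , 0.56616015, 0.21757898]), 'orientation': array([-5.23278306e-01, -3.09724151e+00,  2.87630673e-03]), 'force': array([ 0.57915302, -0.11989481, -0.50630745]), 'wrist_torque': array([0.02337623, 0.02713051, 0.06981369]), 'opening': 0.09288077649287999}
scene {'intrinsics': array([[493.27095536,   0.        , 251.72612169],
       [  0.        , 493.27095536, 186.4614874 ],
       [  0.        ,   0.        ,   1.        ]]), 'extrinsics': array([[ 0.80706921, -0.59025058,  0.01560582, -0.4621299 ],
       [ 0.43789708,  0.61606266,  0.65476174, -0.2748099 ],
       [-0.39608766, -0.5216043 ,  0.75567421, -1.61567165],
       [ 0.        ,  0.        ,  0.        ,  1.        ]])}
top {'int
[... 358 characters left out ...]
1.71139617e-01, -1.17811424e-03,  9.85246083e-01,
        -1.48316583e+00],
       [ 0.00000000e+00,  0.00000000e+00,  0.00000000e+00,
         1.00000000e+00]])}
wrist {'intrinsics': array([[287.6922041 ,   0.        , 254.46973367],
       [  0.        , 287.6922041 , 190.4298899 ],
       [  0.        ,   0.        ,   1.        ]]), 'tool_from_camera': array([[ 1.08096893e-04,  9.68163932e-01,  2.50316978e-01,
         7.00813309e-02],
       [ 9.99999630e-01, -3.18234201e-04,  7.99011013e-04,
        -4.70179073e-04],
       [ 8.53233067e-04,  2.50316799e-01, -9.68163608e-01,
        -1.66386444e-01],
       [ 0.00000000e+00,  0.00000000e+00,  0.00000000e+00,
         1.00000000e+00]])}
```

View pics/scene0.png

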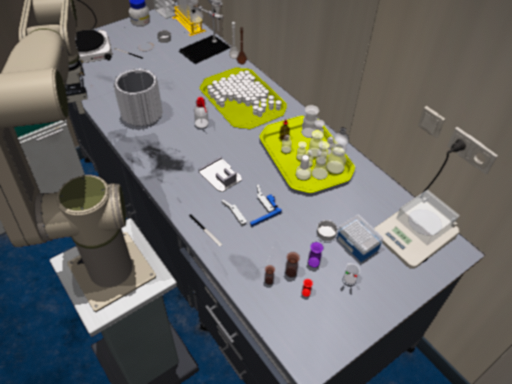

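View pics/top0.png

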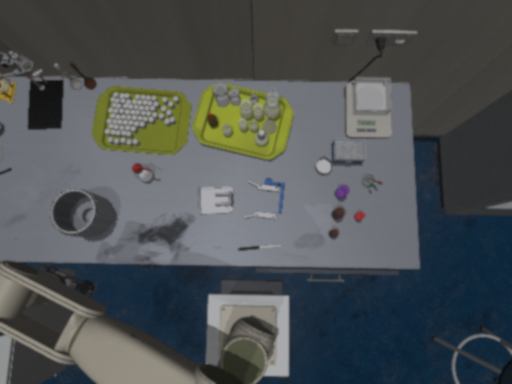

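View pics/wrist0.png

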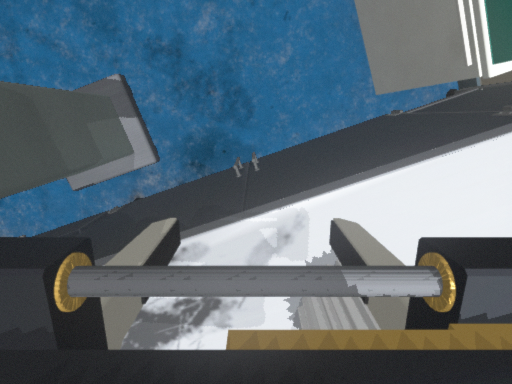

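Run:
```python
import cv2
im=cv2.imread('pics/top0.png'); 
cv2.imwrite('pics/c1.png',cv2.resize(im[170:255,190:300],None,fx=7,fy=7,interpolation=cv2.INTER_CUBIC))
cv2.imwrite('pics/c2.png',cv2.resize(im[150:250,300:400],None,fx=6,fy=6,interpolation=cv2.INTER_CUBIC))
im=cv2.imread('pics/scene0.png'); 
cv2.imwrite('pics/c3.png',cv2.resize(im[140:310,190:370],None,fx=4,fy=3.5,interpolation=cv2.INTER_CUBIC))
```

```text
(no output)
```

View pics/c1.png

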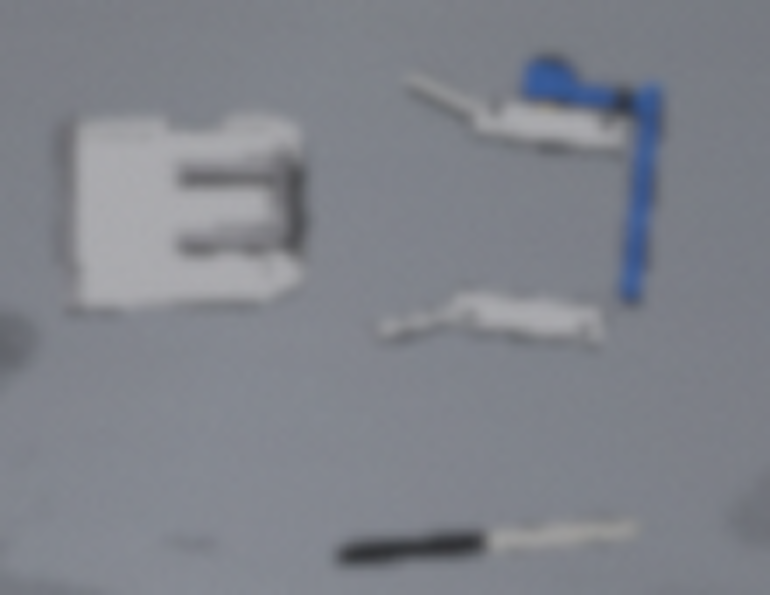

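View pics/c2.png

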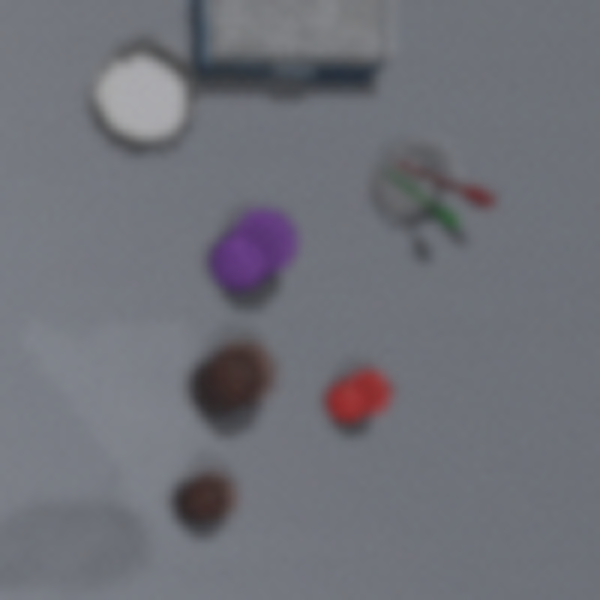

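View pics/c3.png

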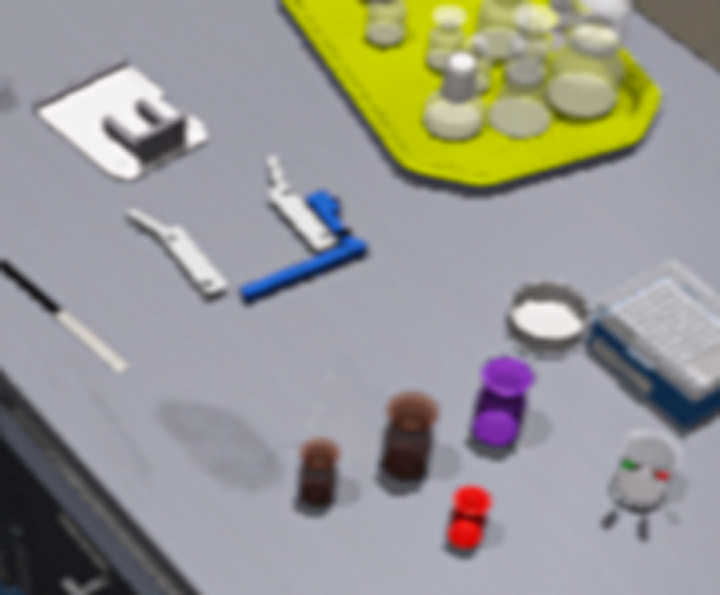

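Run:
```python
from h import *
def c1(x,y): return (x+.5)/7-.5+190,(y+.5)/7-.5+170
def c2(x,y): return (x+.5)/6-.5+300,(y+.5)/6-.5+150
for n,p,z in [('barTL',(62,122),.018),('barBL',(70,308),.018),('frontR top',(303,150),.008),('frontR bot',(303,272),.008),
 ('railA in',(475,128),.018),('railA out',(628,148),.018),('railB in',(457,300),.018),('railB out',(602,340),.018),
 ('flareA',(410,80),.018),('flareB',(380,330),.018),('stopT',(662,88),.02),('stopB',(640,300),.02)]:
    print(n,onz('top',*c1(*p),z).round(4))
for n,p,z in [('amb base',(225,405),.0),('amb top',(245,368),.094),('small top',(210,495),.05),('red base',(350,415),0),('red top',(370,388),.05)]:
    print(n,onz('top',*c2(*p),z).round(4))
# scene
def c3(x,y): return (x+.5)/4-.5+190,(y+.5)/3.5-.5+140
for n,p,z in [('amb base front',(403,488),.0),('amb base ctr',(405,465),.0),('amb top',(413,410),.094),('red base',(462,545),0),('small base',(315,500),0),('glassbase',(640,490),0)]:
    print(n,onz('scene',*c3(*p),z).round(4))
for z in (.05,.06,.07):
  print(z,onz('scene',*c3(472,498),z), onz('top',*c2(372,388),z))
```

```text
barTL [0.5703 0.2128 0.018 ]
barBL [0.4616 0.2033 0.018 ]
frontR top [0.5581 0.0727 0.008 ]
frontR bot [0.4862 0.0705 0.008 ]
railA in [ 0.5712 -0.0278  0.018 ]
railA out [ 0.5611 -0.1171  0.018 ]
railB in [ 0.4703 -0.0194  0.018 ]
railB out [ 0.4488 -0.1031  0.018 ]
flareA [0.599  0.0107 0.018 ]
flareB [0.4522 0.0246 0.018 ]
stopT [ 0.5966 -0.1365  0.02  ]
stopB [ 0.472  -0.1247  0.02  ]
amb base [ 0.4595 -0.3544  0.    ]
amb top [ 0.4733 -0.3484  0.094 ]
small top [ 0.395  -0.3335  0.05  ]
red base [ 0.4543 -0.4391  0.    ]
red top [ 0.4671 -0.4398  0.05  ]
amb base front [ 0.4586 -0.369   0.    ]
amb base ctr [ 0.4754 -0.3508  0.    ]
amb top [ 0.4749 -0.3501  0.094 ]
red base [ 0.4595 -0.4421  0.    ]
small base [ 0.3927 -0.3372  0.    ]
glassbase [ 0.6143 -0.4833 -0.    ]
0.05 [ 0.47453892 -0.42884466  0.05      ] [ 0.46709976 -0.44115799  0.05      ]
0.06 [ 0.46996494 -0.43265426  0.06      ] [ 0.46592235 -0.43847663  0.06      ]
0.07 [ 0.46539097 -0.43646385  0.07      ] [ 0.46474495 -0.43579526  0.07      ]
```

>>> send_rows(
  series=[
    {"dx":1.87,"dy":-3.5,"dz":0.5,"wz":-0.075,"fingers":90},
    {"dx":1.87,"dy":-3.5,"dz":0.5,"wz":-0.075,"fingers":90},
    {"dx":1.87,"dy":-3.5,"dz":0.5,"wz":-0.075,"fingers":90},
    {"dx":1.87,"dy":-3.5,"dz":0.5,"wz":-0.075,"fingers":90},
    {"dx":1.87,"dy":-3.5,"dz":0.5,"wz":-0.075,"fingers":90},
    {"dx":1.87,"dy":-3.5,"dz":0.5,"wz":-0.075,"fingers":90},
    {"dx":1.87,"dy":-3.5,"dz":0.5,"wz":-0.075,"fingers":90},
    {"dx":1.87,"dy":-3.5,"dz":0.5,"wz":-0.075,"fingers":90},
    {"dx":1.87,"dy":-3.5,"dz":0.5,"wz":-0.075,"fingers":90},
    {"dx":1.87,"dy":-3.5,"dz":0.5,"wz":-0.075,"fingers":90},
    {"dx":1.87,"dy":-3.5,"dz":0.5,"wz":-0.075,"fingers":90},
    {"dx":1.87,"dy":-3.5,"dz":0.5,"wz":-0.075,"fingers":90},
    {"dx":1.87,"dy":-3.5,"dz":0.5,"wz":-0.075,"fingers":90},
    {"dx":1.87,"dy":-3.5,"dz":0.5,"wz":-0.075,"fingers":90},
    {"dx":1.87,"dy":-3.5,"dz":0.5,"wz":-0.075,"fingers":90},
    {"dx":1.87,"dy":-3.5,"dz":0.5,"wz":-0.075,"fingers":90},
    {"dx":1.87,"dy":-3.5,"dz":0.5,"wz":-0.075,"fingers":90},
  ],
)

```text
schema error: expected keys wx, wy, wz, dx, dy, dz, fingers
```

```bash
cat >> h.py <<'E'
def st():
    s=robot.read_state(); M=R.from_rotvec(s['orientation']).as_matrix()
    print('t%.2f'%s['t'],'pos',(s['tool_pos']*1000).round(1),'q',s['q'].round(3),'F',s['force'].round(1),'T',s['wrist_torque'].round(2),'open',round(s['opening']*1000,1),'\n x',M[:,0].round(3),'y',M[:,1].round(3),'z',M[:,2].round(3)); return s
E
python3 - <<'E'
from h import *
import pickle
s=st(); im=snap('wrist','w1'); pickle.dump(s,open('s1.pkl','wb'))
cv2.imwrite('pics/w1b.png',cv2.resize(im[:,:,::-1][0:384],None,fx=1.5,fy=1.5,interpolation=cv2.INTER_CUBIC))
E
```

```text
t0.15 pos [197.  566.3 217.8] q [ 1.151  0.131  1.489  0.     1.523 -0.085] F [ 0.3  0.9 -0.2] T [ 0.01 -0.02  0.05] open 92.5 
 x [-0.944  0.329  0.   ] y [ 0.329  0.944 -0.001] z [-0.001 -0.001 -1.   ]
```

View pics/w1b.png

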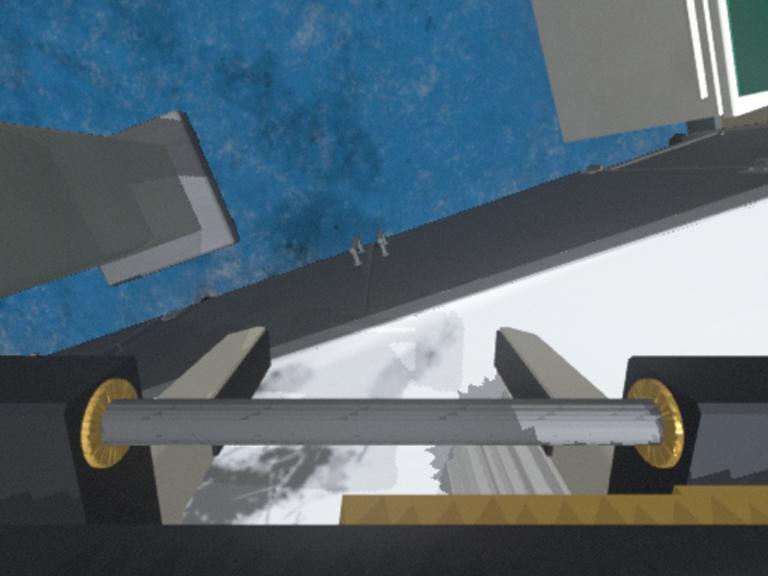

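>>> send_rows(
  series=[
    {"wx":0,"wy":0,"dx":1.87,"dy":-3.5,"dz":0.5,"wz":-0.075,"fingers":90},
    {"wx":0,"wy":0,"dx":1.87,"dy":-3.5,"dz":0.5,"wz":-0.075,"fingers":90},
    {"wx":0,"wy":0,"dx":1.87,"dy":-3.5,"dz":0.5,"wz":-0.075,"fingers":90},
    {"wx":0,"wy":0,"dx":1.87,"dy":-3.5,"dz":0.5,"wz":-0.075,"fingers":90},
    {"wx":0,"wy":0,"dx":1.87,"dy":-3.5,"dz":0.5,"wz":-0.075,"fingers":90},
    {"wx":0,"wy":0,"dx":1.87,"dy":-3.5,"dz":0.5,"wz":-0.075,"fingers":90},
    {"wx":0,"wy":0,"dx":1.87,"dy":-3.5,"dz":0.5,"wz":-0.075,"fingers":90},
    {"wx":0,"wy":0,"dx":1.87,"dy":-3.5,"dz":0.5,"wz":-0.075,"fingers":90},
    {"wx":0,"wy":0,"dx":1.87,"dy":-3.5,"dz":0.5,"wz":-0.075,"fingers":90},
    {"wx":0,"wy":0,"dx":1.87,"dy":-3.5,"dz":0.5,"wz":-0.075,"fingers":90},
    {"wx":0,"wy":0,"dx":1.87,"dy":-3.5,"dz":0.5,"wz":-0.075,"fingers":90},
    {"wx":0,"wy":0,"dx":1.87,"dy":-3.5,"dz":0.5,"wz":-0.075,"fingers":90},
    {"wx":0,"wy":0,"dx":1.87,"dy":-3.5,"dz":0.5,"wz":-0.075,"fingers":90},
    {"wx":0,"wy":0,"dx":1.87,"dy":-3.5,"dz":0.5,"wz":-0.075,"fingers":90},
    {"wx":0,"wy":0,"dx":1.87,"dy":-3.5,"dz":0.5,"wz":-0.075,"fingers":90},
    {"wx":0,"wy":0,"dx":1.87,"dy":-3.5,"dz":0.5,"wz":-0.075,"fingers":90},
    {"wx":0,"wy":0,"dx":1.87,"dy":-3.5,"dz":0.5,"wz":-0.075,"fingers":90},
    {"wx":0,"wy":0,"dx":0,"dy":0,"dz":0,"wz":0,"fingers":90},
  ],
)

```text
t: 1.7
tool_pos: [0.5161, -0.0586, 0.2998]
orientation: [-2.323, -2.11, 0.005]
force: [0.7, -0.9, 0.4]
opening: 0.0597
```

Run:
```python
from h import *
import pickle
s=st(); im=snap('wrist','w1'); pickle.dump(s,open('s1.pkl','wb'))
cv2.imwrite('pics/w1b.png',cv2.resize(im[:,:,::-1][0:384],None,fx=1.5,fy=1.5,interpolation=cv2.INTER_CUBIC))
```

```text
t1.70 pos [516.1 -58.6 299.8] q [-0.212 -0.104  1.578 -0.     1.672 -0.115] F [ 0.7 -0.9  0.4] T [-0.07  0.08 -0.02] open 59.7 
 x [0.096 0.995 0.   ] y [ 0.995 -0.096 -0.005] z [-0.005  0.001 -1.   ]
```

View pics/w1b.png

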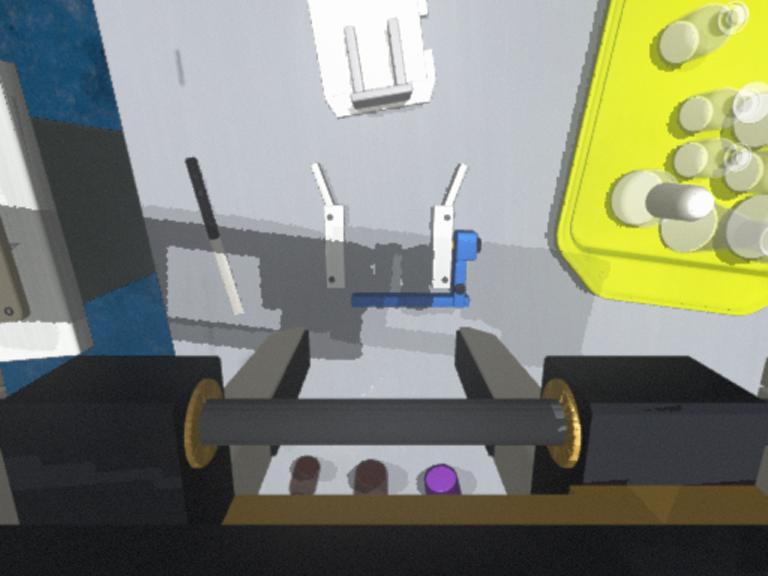

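```bash
cat > m1.py <<'E'
from h import *
import pickle
s=pickle.load(open('s1.pkl','rb')); im=cv2.imread('pics/w1.png')
hsv=cv2.cvtColor(im,cv2.COLOR_BGR2HSV)
W=((hsv[:,:,1]<25)&(hsv[:,:,2]>215)).astype(np.uint8)
B=((hsv[:,:,0]>95)&(hsv[:,:,0]<125)&(hsv[:,:,1]>140)).astype(np.uint8)
for nm,M,z,roi in [('railL',W,.018,(205,240,135,195)),('railR',W,.018,(282,305,135,195)),('stop',B,.020,(230,315,192,206)),('plate',W,.008,(195,300,0,80))]:
    m=np.zeros_like(M); x0,x1,y0,y1=roi; m[y0:y1,x0:x1]=M[y0:y1,x0:x1]
    cs,_=cv2.findContours(m,cv2.RETR_EXTERNAL,cv2.CHAIN_APPROX_NONE)
    c=max(cs,key=cv2.contourArea).reshape(-1,2)
    P=np.array([onz('wrist',u,v,z,s)[:2] for u,v in c]).astype(np.float32)
    r=cv2.minAreaRect(P*1000); print(nm,len(c),'ctr',np.round(r[0],1),'size',np.round(r[1],1),'ang',round(r[2],2),'\n',cv2.boxPoints(r).round(1).tolist())
E
python3 m1.py
```

```text
railL 71 ctr [465.3 -32.8] size [38.6 18.6] ang 83.17 
 [[453.79998779296875, -50.79999923706055], [472.29998779296875, -53.0], [476.8999938964844, -14.699999809265137], [458.29998779296875, -12.5]]
railR 133 ctr [575.8 -68.5] size [88.7 18.9] ang 84.75 
 [[562.4000244140625, -111.80000305175781], [581.2000122070312, -113.5], [589.2999877929688, -25.200000762939453], [570.5, -23.5]]
stop 58 ctr [ 580.8 -126.9] size [15.  38.3] ang 80.87 
 [[560.7000122070312, -131.1999969482422], [598.5, -137.3000030517578], [600.9000244140625, -122.5999984741211], [563.0999755859375, -116.5]]
plate 335 ctr [523.3 124.5] size [112.4 104.8] ang 3.29 
 [[464.20001220703125, 173.60000610351562], [470.20001220703125, 69.0], [582.4000244140625, 75.4000015258789], [576.4000244140625, 180.10000610351562]]
```

>>> send_rows(
  series=[
    {"wx":0,"wy":0,"wz":0.02,"dx":0,"dy":3.7,"dz":-1.2,"fingers":90},
    {"wx":0,"wy":0,"wz":0.02,"dx":0,"dy":3.7,"dz":-1.2,"fingers":90},
    {"wx":0,"wy":0,"wz":0.02,"dx":0,"dy":3.7,"dz":-1.2,"fingers":90},
    {"wx":0,"wy":0,"wz":0.02,"dx":0,"dy":3.7,"dz":-1.2,"fingers":90},
    {"wx":0,"wy":0,"wz":0.02,"dx":0,"dy":3.7,"dz":-1.2,"fingers":90},
    {"wx":0,"wy":0,"wz":0.02,"dx":0,"dy":3.7,"dz":-1.2,"fingers":90},
    {"wx":0,"wy":0,"wz":0.02,"dx":0,"dy":3.7,"dz":-1.2,"fingers":90},
    {"wx":0,"wy":0,"wz":0.0,"dx":0,"dy":2.5,"dz":-1.2,"fingers":90},
    {"wx":0,"wy":0,"wz":0.0,"dx":0,"dy":0,"dz":0,"fingers":90},
  ],
)

```text
t: 2.5
tool_pos: [0.5065, 0.2426, 0.1988]
orientation: [-2.152, -2.279, 0.004]
force: [0.6, -0.2, -0.5]
opening: 0.0603
```

Run:
```python
from h import *
import pickle
s=st(); im=snap('wrist','w2'); pickle.dump(s,open('s2.pkl','wb'))
cv2.imwrite('pics/w2b.png',cv2.resize(im[:,:,::-1][0:384],None,fx=1.5,fy=1.5,interpolation=cv2.INTER_CUBIC))
```

```text
t2.50 pos [506.5 242.6 198.8] q [0.352 0.042 1.618 0.005 1.487 0.294] F [ 0.6 -0.2 -0.5] T [-0.11  0.11  0.02] open 60.3 
 x [-0.057  0.998  0.003] y [ 0.998  0.057 -0.007] z [-0.007  0.003 -1.   ]
```

View pics/w2b.png

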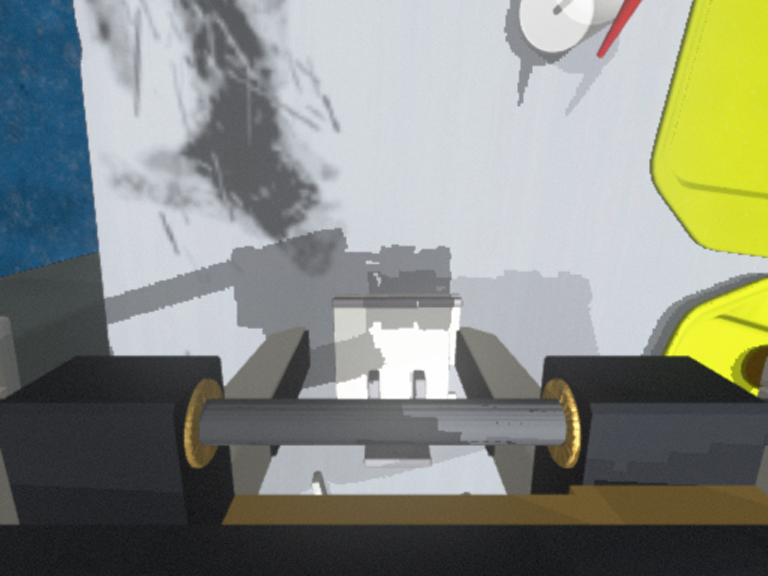

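Run:
```python
from h import *
import pickle
s=pickle.load(open('s2.pkl','rb'))
for u,v in [(333,297),(462,296),(333,307),(461,306)]:
    print((onz('wrist',u/1.5,v/1.5,.018,s)*1000).round(1))
for f in ((333,386),(460,386)):
    print((onz('wrist',f[0]/1.5,f[1]/1.5,.008,s)*1000).round(1))
```

```text
[465.  209.8  18. ]
[572.6 217.1  18. ]
[465.2 201.   18. ]
[572.6 208.4  18. ]
[466.4 122.6   8. ]
[581.6 129.8   8. ]
```

>>> send_rows(
  series=[
    {"wx":0,"wy":0,"wz":0.0,"dx":0.5,"dy":0,"dz":-3.0,"fingers":90},
    {"wx":0,"wy":0,"wz":0.0,"dx":0.5,"dy":0,"dz":-3.8,"fingers":90},
    {"wx":0,"wy":0,"wz":0.0,"dx":0,"dy":0,"dz":-3.8,"fingers":90},
    {"wx":0,"wy":0,"wz":0.0,"dx":0,"dy":0,"dz":-3.5,"fingers":90},
    {"wx":0,"wy":0,"wz":0.0,"dx":0,"dy":0,"dz":-2.5,"fingers":90},
    {"wx":0,"wy":0,"wz":0.0,"dx":0,"dy":0,"dz":0,"fingers":90},
  ],
)

```text
t: 3.05
tool_pos: [0.5172, 0.2422, 0.0358]
orientation: [2.146, 2.293, 0.012]
force: [-0.6, 0.1, -1.0]
opening: 0.0602
```

Run:
```python
from h import *
s=st()
```

```text
t3.05 pos [517.2 242.2  35.8] q [0.346 0.21  1.748 0.003 1.177 0.279] F [-0.6  0.1 -1. ] T [-0.04  0.06 -0.01] open 60.2 
 x [-0.066  0.998  0.005] y [0.998 0.066 0.006] z [ 0.005  0.005 -1.   ]
```

>>> send_rows(
  series=[
    {"wx":0,"wy":0,"wz":0.0,"dx":0,"dy":0,"dz":-1.6,"fingers":90},
    {"wx":0,"wy":0,"wz":0.0,"dx":0,"dy":0,"dz":-1.2,"fingers":90},
    {"wx":0,"wy":0,"wz":0.0,"dx":0.05,"dy":-0.8,"dz":0,"fingers":90},
    {"wx":0,"wy":0,"wz":0.0,"dx":0.05,"dy":-0.6,"dz":0,"fingers":90},
    {"wx":0,"wy":0,"wz":0.0,"dx":0,"dy":0,"dz":0,"fingers":90},
  ],
)

```text
t: 3.47
tool_pos: [0.5202, 0.2261, 0.0128]
orientation: [2.144, 2.293, 0.016]
force: [-0.5, -0.5, -0.3]
opening: 0.0599
```

Run:
```python
from h import *
s=st()
```

```text
t3.47 pos [520.2 226.1  12.8] q [0.318 0.23  1.772 0.003 1.13  0.25 ] F [-0.5 -0.5 -0.3] T [-0.05  0.06  0.01] open 59.9 
 x [-0.067  0.998  0.005] y [0.998 0.067 0.009] z [ 0.009  0.005 -1.   ]
```

>>> send_rows(
  series=[
    {"wx":0,"wy":0,"wz":0.0,"dx":-0.1,"dy":-0.2,"dz":-0.5,"fingers":90},
    {"wx":0,"wy":0,"wz":0.0,"dx":0,"dy":-0.2,"dz":-0.1,"fingers":90},
    {"wx":0,"wy":0,"wz":0.0,"dx":0,"dy":-0.2,"dz":0,"fingers":90},
  ],
)

```text
t: 3.72
tool_pos: [0.5225, 0.22, 0.011]
orientation: [2.143, 2.289, 0.026]
force: [0.1, 1.6, -1.2]
opening: 0.0602
```

>>> send_rows(
  series=[
    {"wx":0,"wy":0,"wz":0.0,"dx":0,"dy":-0.2,"dz":0,"fingers":90},
    {"wx":0,"wy":0,"wz":0.0,"dx":0,"dy":-0.2,"dz":0,"fingers":90},
  ],
)

```text
t: 3.88
tool_pos: [0.523, 0.2162, 0.0118]
orientation: [2.143, 2.289, 0.028]
force: [0.2, 1.6, -0.1]
opening: 0.0604
```

>>> send_rows(
  series=[
    {"wx":0,"wy":0,"wz":0.0,"dx":0,"dy":-0.3,"dz":0,"fingers":90},
    {"wx":0,"wy":0,"wz":0.0,"dx":0,"dy":-0.3,"dz":0,"fingers":90},
  ],
)

```text
t: 4.05
tool_pos: [0.523, 0.2102, 0.0121]
orientation: [2.142, 2.29, 0.029]
force: [-0.2, 1.6, -1.4]
opening: 0.0603
```

>>> send_rows(
  series=[
    {"wx":0,"wy":0,"wz":-0.008,"dx":0.1,"dy":-0.48,"dz":-0.05,"fingers":90},
    {"wx":0,"wy":0,"wz":-0.008,"dx":0.1,"dy":-0.48,"dz":-0.05,"fingers":90},
    {"wx":0,"wy":0,"wz":-0.008,"dx":0.1,"dy":-0.48,"dz":-0.05,"fingers":90},
    {"wx":0,"wy":0,"wz":-0.008,"dx":0.1,"dy":-0.48,"dz":-0.05,"fingers":90},
    {"wx":0,"wy":0,"wz":-0.008,"dx":0.1,"dy":-0.48,"dz":-0.05,"fingers":90},
  ],
)

```text
t: 4.47
tool_pos: [0.5301, 0.1861, 0.0116]
orientation: [2.19, 2.243, 0.037]
force: [-0.5, 3.7, 3.0]
opening: 0.06
```

Run:
```python
from h import *
s=st()
im=snap('top','t1');cv2.imwrite('pics/t1b.png',cv2.resize(im[150:245,180:300,::-1],None,fx=6,fy=6,interpolation=cv2.INTER_CUBIC))
```

```text
t4.47 pos [530.1 186.1  11.6] q [0.242 0.206 1.803 0.007 1.11  0.215] F [-0.5  3.7  3. ] T [ 0.58  0.18 -0.05] open 60.0 
 x [-0.024  1.     0.011] y [0.999 0.024 0.021] z [ 0.021  0.012 -1.   ]
```

View pics/t1b.png

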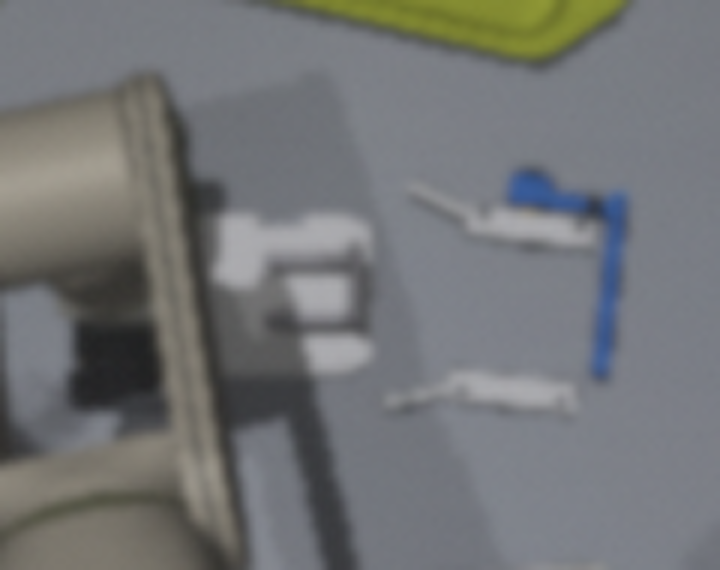

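```bash
cat >> h.py <<'E'
D0=np.array([521.,-49.5]); DX=np.array([-.0914,-.9958]); DY=np.array([.9958,-.0914])
def dock(p): v=np.array(p[:2])-D0; return np.array([v@DX,v@DY])
E
python3 - <<'E'
from h import *
def c(x,y): return (x+.5)/6-.5+180,(y+.5)/6-.5+150
for n,p,z in [('fT',(376,243),.008),('fB',(378,350),.008),('edgeT',(330,212),.008),('edgeB1',(345,376),.008),('edgeB0',(240,376),.008),
 ('railA in',(470,225),.018),('railA out',(596,246),.018),('railB in',(458,372),.018),('railB out',(577,413),.018),('stopT',(617,195),.02),('stopB',(601,378),.02)]:
    P=onz('top',*c(*p),z)*1000; print(n,P.round(1),dock(P).round(1))
print('tcp',dock([530.1,186.1]))
E
```

```text
fT [562.6  34.3   8. ] [-87.2  33.8]
fB [489.  31.   8.] [-77.3 -39.2]
edgeT [583.6  66.3   8. ] [-121.1   51.8]
edgeB1 [470.9  52.9   8. ] [-97.4 -59.2]
edgeB0 [469.6 123.9   8. ] [-168.  -67.]
railA in [574.5 -29.7  18. ] [-24.6  51.5]
railA out [ 561.6 -115.5   18. ] [62.1 46.4]
railB in [473.8 -23.6  18. ] [-21.5 -49.3]
railB out [ 447.7 -103.9   18. ] [ 60.9 -68.1]
stopT [ 596.7 -129.4   20. ] [72.6 82.7]
stopB [ 471.3 -119.6   20. ] [ 74.4 -43.1]
tcp [-235.44222  -12.47206]
```

>>> send_rows(
  series=[
    {"wx":-0.004,"wy":0.007,"wz":-0.009,"dx":0.1,"dy":-0.5,"dz":0,"fingers":90},
    {"wx":-0.004,"wy":0.007,"wz":-0.009,"dx":0.1,"dy":-0.5,"dz":0,"fingers":90},
    {"wx":-0.004,"wy":0.007,"wz":-0.009,"dx":0.1,"dy":-0.5,"dz":0,"fingers":90},
    {"wx":0,"wy":0,"wz":-0.009,"dx":0.08,"dy":-0.5,"dz":0,"fingers":90},
    {"wx":0,"wy":0,"wz":-0.009,"dx":0.08,"dy":-0.5,"dz":0,"fingers":90},
    {"wx":0,"wy":0,"wz":-0.009,"dx":0.08,"dy":-0.5,"dz":0,"fingers":90},
    {"wx":0,"wy":0,"wz":-0.009,"dx":0.06,"dy":-0.5,"dz":0,"fingers":90},
    {"wx":0,"wy":0,"wz":-0.009,"dx":0.06,"dy":-0.5,"dz":0,"fingers":90},
  ],
)

```text
t: 5.18
tool_pos: [0.5372, 0.1407, 0.0107]
orientation: [-2.283, -2.157, 0.007]
force: [-0.3, 2.4, 1.5]
opening: 0.06
```

Run:
```python
from h import *
s=st(); print(dock(s['tool_pos']*1000))
im=snap('top','t2');cv2.imwrite('pics/t2b.png',cv2.resize(im[160:245,200:300,::-1],None,fx=7,fy=7,interpolation=cv2.INTER_CUBIC))
```

```text
t5.18 pos [537.2 140.7  10.7] q [ 0.165  0.217  1.792 -0.002  1.137  0.223] F [-0.3  2.4  1.5] T [ 0.46  0.02 -0.02] open 60.0 
 x [ 0.057  0.998 -0.003] y [ 0.998 -0.057 -0.003] z [-0.004 -0.003 -1.   ]
[-190.84142606   -1.22197977]
```

View pics/t2b.png

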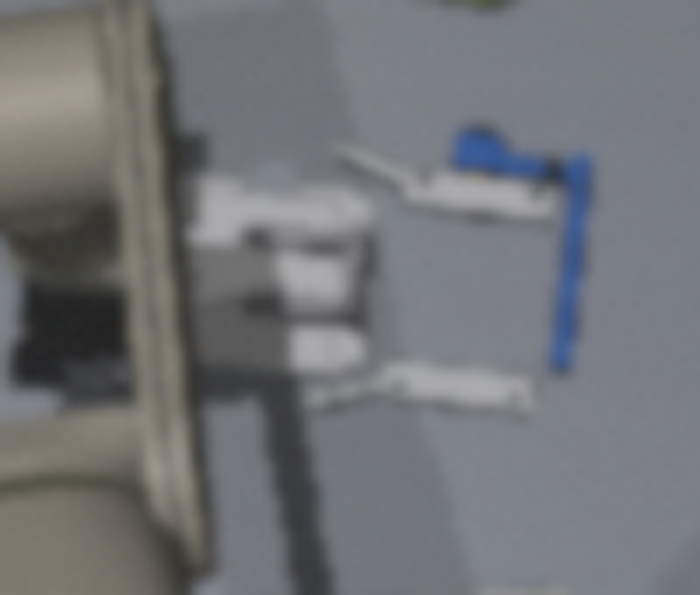

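Run:
```python
from h import *
def c(x,y): return (x+.5)/7-.5+200,(y+.5)/7-.5+160
for n,p,z in [('fT',(373,215),.008),('fB',(366,350),.008),('eT0',(215,176),.008),('eT1',(340,186),.008),('eB1',(340,374),.008),('eB0',(215,374),.008),
 ('railA in',(408,188),.018),('railA out',(553,207),.018),('railB in',(385,375),.018),('railB out',(532,408),.018),('flA',(338,150),.018),('flB',(308,402),.018)]:
    P=onz('top',*c(*p),z)*1000; print(n,P.round(1),dock(P).round(1))
```

```text
fT [562.6  -9.2   8. ] [-43.9  37.7]
fB [482.9  -6.8   8. ] [-39.  -41.8]
eT0 [584.1  84.    8. ] [-138.7   50.7]
eT1 [579.5  10.5   8. ] [-65.1  52.8]
eB1 [468.7   7.9   8. ] [-52.4 -57.4]
eB0 [467.3  80.4   8. ] [-124.4  -65.3]
railA in [577.2 -29.5  18. ] [-25.1  54.1]
railA out [ 567.5 -114.1   18. ] [60.1 52.2]
railB in [467.4 -18.3  18. ] [-26.2 -56.2]
railB out [ 449.9 -103.1   18. ] [ 59.9 -65.9]
flA [599.   11.9  18. ] [-68.2  72.1]
flB [451.   25.7  18. ] [-68.5 -76.6]
```

>>> send_rows(
  series=[
    {"wx":0,"wy":0,"wz":-0.007,"dx":0.05,"dy":-0.5,"dz":0,"fingers":90},
    {"wx":0,"wy":0,"wz":-0.007,"dx":0.05,"dy":-0.5,"dz":0,"fingers":90},
    {"wx":0,"wy":0,"wz":-0.007,"dx":0.04,"dy":-0.5,"dz":0,"fingers":90},
  ],
)

```text
t: 5.48
tool_pos: [0.5387, 0.1237, 0.0106]
orientation: [-2.309, -2.13, 0.007]
force: [0.3, 3.6, 1.3]
opening: 0.0603
```

>>> send_rows(
  series=[
    {"wx":0,"wy":0,"wz":-0.006,"dx":0.02,"dy":-0.5,"dz":0,"fingers":90},
    {"wx":0,"wy":0,"wz":-0.005,"dx":0.0,"dy":-0.5,"dz":0,"fingers":90},
  ],
)

```text
t: 5.65
tool_pos: [0.5389, 0.1126, 0.0106]
orientation: [-2.322, -2.116, 0.007]
force: [0.1, 2.5, 1.2]
opening: 0.0602
```

Run:
```python
from h import *
s=st(); print(dock(s['tool_pos']*1000))
im=snap('top','t3');cv2.imwrite('pics/t3b.png',cv2.resize(im[160:245,200:300,::-1],None,fx=7,fy=7,interpolation=cv2.INTER_CUBIC))
```

```text
t5.65 pos [538.9 112.6  10.6] q [ 0.115  0.205  1.805 -0.003  1.135  0.209] F [0.1 2.5 1.2] T [0.42 0.05 0.01] open 60.2 
 x [ 0.093  0.996 -0.003] y [ 0.996 -0.093 -0.003] z [-0.004 -0.003 -1.   ]
[-163.07234218    2.96533381]
```

View pics/t3b.png

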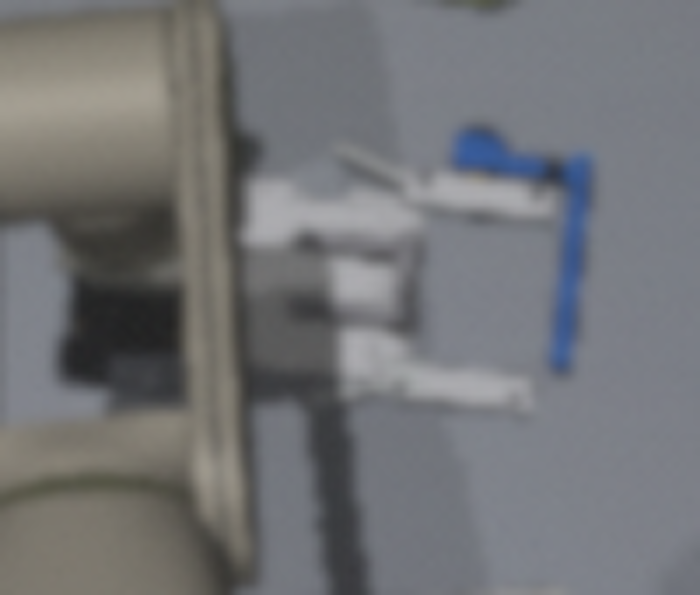

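>>> send_rows(
  series=[
    {"wx":0,"wy":0,"wz":0,"dx":-0.04,"dy":-0.4,"dz":0,"fingers":90},
    {"wx":0,"wy":0,"wz":0,"dx":-0.04,"dy":-0.4,"dz":0,"fingers":90},
    {"wx":0,"wy":0,"wz":0,"dx":-0.04,"dy":-0.4,"dz":0,"fingers":90},
  ],
)

```text
t: 5.95
tool_pos: [0.5382, 0.099, 0.0107]
orientation: [2.322, 2.115, -0.006]
force: [1.2, 2.3, 1.2]
opening: 0.0599
```

>>> send_rows(
  series=[
    {"wx":0,"wy":0,"wz":0,"dx":-0.04,"dy":-0.4,"dz":0,"fingers":90},
    {"wx":0,"wy":0,"wz":0,"dx":-0.04,"dy":-0.4,"dz":0,"fingers":90},
    {"wx":0,"wy":0,"wz":0,"dx":-0.04,"dy":-0.4,"dz":0,"fingers":90},
  ],
)

```text
t: 6.2
tool_pos: [0.5368, 0.0858, 0.0107]
orientation: [2.322, 2.115, -0.006]
force: [1.7, 2.8, 0.3]
opening: 0.0599
```

>>> send_rows(
  series=[
    {"wx":0,"wy":0,"wz":0,"dx":-0.04,"dy":-0.4,"dz":0,"fingers":90},
    {"wx":0,"wy":0,"wz":0,"dx":-0.04,"dy":-0.4,"dz":0,"fingers":90},
    {"wx":0,"wy":0,"wz":0,"dx":-0.04,"dy":-0.4,"dz":0,"fingers":90},
  ],
)

```text
t: 6.45
tool_pos: [0.5356, 0.0729, 0.0107]
orientation: [2.322, 2.116, -0.005]
force: [1.8, 8.1, -0.7]
opening: 0.0604
```

>>> send_rows(
  series=[
    {"wx":0,"wy":0,"wz":0,"dx":-0.03,"dy":-0.3,"dz":0,"fingers":90},
    {"wx":0,"wy":0,"wz":0,"dx":-0.03,"dy":-0.3,"dz":0,"fingers":90},
    {"wx":0,"wy":0,"wz":0,"dx":-0.03,"dy":-0.3,"dz":0,"fingers":90},
  ],
)

```text
t: 6.7
tool_pos: [0.535, 0.0651, 0.0108]
orientation: [-2.321, -2.114, -0.001]
force: [2.7, 5.5, -1.0]
opening: 0.0602
```

>>> send_rows(
  series=[
    {"wx":0,"wy":0,"wz":0,"dx":-0.03,"dy":-0.3,"dz":0,"fingers":90},
    {"wx":0,"wy":0,"wz":0,"dx":-0.03,"dy":-0.3,"dz":0,"fingers":90},
    {"wx":0,"wy":0,"wz":0,"dx":-0.03,"dy":-0.3,"dz":0,"fingers":90},
  ],
)

```text
t: 6.95
tool_pos: [0.5342, 0.0572, 0.0108]
orientation: [-2.32, -2.112, -0.006]
force: [2.0, 5.9, 0.2]
opening: 0.0599
```

>>> send_rows(
  series=[
    {"wx":0,"wy":0,"wz":0,"dx":-0.03,"dy":-0.3,"dz":0,"fingers":90},
    {"wx":0,"wy":0,"wz":0,"dx":-0.03,"dy":-0.3,"dz":0,"fingers":90},
    {"wx":0,"wy":0,"wz":0,"dx":-0.03,"dy":-0.3,"dz":0,"fingers":90},
  ],
)

```text
t: 7.2
tool_pos: [0.5336, 0.0492, 0.0109]
orientation: [-2.32, -2.11, -0.011]
force: [2.3, 6.7, 0.3]
opening: 0.06
```

>>> send_rows(
  series=[
    {"wx":0,"wy":0,"wz":0,"dx":-0.03,"dy":-0.3,"dz":0,"fingers":90},
    {"wx":0,"wy":0,"wz":0,"dx":-0.03,"dy":-0.3,"dz":0,"fingers":90},
    {"wx":0,"wy":0,"wz":0,"dx":-0.03,"dy":-0.3,"dz":0,"fingers":90},
  ],
)

```text
t: 7.45
tool_pos: [0.5329, 0.0412, 0.011]
orientation: [-2.319, -2.108, -0.016]
force: [2.5, 5.2, 0.1]
opening: 0.0601
```

>>> send_rows(
  series=[
    {"wx":0,"wy":0,"wz":0,"dx":-0.02,"dy":-0.2,"dz":0,"fingers":90},
    {"wx":0,"wy":0,"wz":0,"dx":-0.02,"dy":-0.2,"dz":0,"fingers":90},
  ],
)

```text
t: 7.62
tool_pos: [0.5326, 0.0376, 0.011]
orientation: [-2.319, -2.106, -0.018]
force: [3.0, 4.5, 0.3]
opening: 0.0602
```

>>> send_rows(
  series=[
    {"wx":0,"wy":0,"wz":0,"dx":-0.02,"dy":-0.2,"dz":0,"fingers":90},
    {"wx":0,"wy":0,"wz":0,"dx":-0.02,"dy":-0.2,"dz":0,"fingers":90},
  ],
)

```text
t: 7.78
tool_pos: [0.5321, 0.0334, 0.011]
orientation: [-2.319, -2.106, -0.019]
force: [1.8, 2.6, 0.9]
opening: 0.0601
```

>>> send_rows(
  series=[
    {"wx":0,"wy":0,"wz":0,"dx":-0.02,"dy":-0.2,"dz":0,"fingers":90},
  ],
)

```text
t: 7.87
tool_pos: [0.5319, 0.0312, 0.011]
orientation: [-2.319, -2.105, -0.02]
force: [5.0, 13.9, -0.3]
opening: 0.0602
```

>>> send_rows(
  series=[
    {"wx":0,"wy":0,"wz":0,"dx":-0.02,"dy":-0.2,"dz":0,"fingers":90},
  ],
)

```text
t: 7.95
tool_pos: [0.5322, 0.031, 0.0112]
orientation: [-2.318, -2.103, -0.025]
force: [4.5, 23.2, 0.8]
opening: 0.0601
```

>>> send_rows(
  series=[
    {"wx":0,"wy":0,"wz":0,"dx":0,"dy":1.0,"dz":0,"fingers":90},
    {"wx":0,"wy":0,"wz":0,"dx":0,"dy":1.5,"dz":0.5,"fingers":60},
    {"wx":0,"wy":0,"wz":0,"dx":0,"dy":0,"dz":3.5,"fingers":60},
    {"wx":0,"wy":0,"wz":0,"dx":0,"dy":0,"dz":4,"fingers":60},
    {"wx":0,"wy":0,"wz":0,"dx":0,"dy":0,"dz":4,"fingers":60},
    {"wx":0,"wy":0,"wz":0,"dx":-0.2,"dy":-3,"dz":2.5,"fingers":60},
    {"wx":0,"wy":0,"wz":0,"dx":-0.2,"dy":-3.5,"dz":2,"fingers":60},
    {"wx":0,"wy":0,"wz":0,"dx":-0.2,"dy":-3.5,"dz":2,"fingers":60},
    {"wx":0,"wy":0,"wz":0,"dx":-0.2,"dy":-3.5,"dz":1,"fingers":60},
    {"wx":0,"wy":0,"wz":0,"dx":-0.2,"dy":-3,"dz":0,"fingers":60},
    {"wx":0,"wy":0,"wz":0,"dx":0,"dy":0,"dz":0,"fingers":60},
  ],
)

```text
t: 8.87
tool_pos: [0.5096, -0.1176, 0.211]
orientation: [-2.311, -2.107, 0.009]
force: [0.2, 0.2, -0.5]
opening: 0.071
```

Run:
```python
from h import *
import pickle
s=st(); im=snap('wrist','w3'); pickle.dump(s,open('s3.pkl','wb'))
cv2.imwrite('pics/w3b.png',cv2.resize(im[:,:,::-1][0:384],None,fx=1.5,fy=1.5,interpolation=cv2.INTER_CUBIC))
```

```text
t8.87 pos [ 509.6 -117.6  211. ] q [-0.326 -0.059  1.696  0.002  1.52  -0.234] F [ 0.2  0.2 -0.5] T [-0.08  0.08 -0.02] open 71.0 
 x [0.092 0.996 0.005] y [ 0.996 -0.092 -0.015] z [-0.014  0.007 -1.   ]
```

View pics/w3b.png

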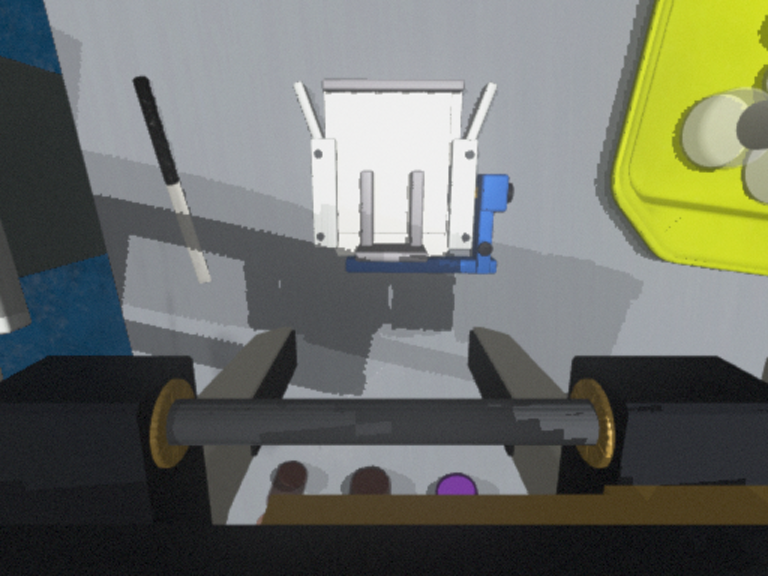

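Run:
```python
from h import *
import pickle
s=pickle.load(open('s3.pkl','rb'))
for n,u,v,z in [('barL',323,80,.018),('barR',464,80,.018),('wallL in top',357,244,.054),('wallR in top',424,246,.054),('wall out',358,258,.054),('wall out',427,256,.054),
 ('cr L end',366,171,.03),('cr R end',418,171,.03),('crLL',361,172,.03),('crRR',423,172,.03),
 ('railL',312,139,.018),('railL in',335,139,.018),('railR in',454,139,.018),('railRo',478,139,.018),('railLe',338,247,.018),('railRe',449,249,.018),
 ('frontL',340,255,.008),('stop near',347,261,.02),('stopnr R',470,260,.02)]:
    P=onz('wrist',u/1.5,v/1.5,z,s)*1000; print(n,P.round(1),dock(P).round(1))
im=cv2.imread('pics/w3.png'); cv2.imwrite('pics/w3c.png',cv2.resize(im[90:190,190:350],None,fx=5,fy=5,interpolation=cv2.INTER_CUBIC))
```

```text
barL [473.4  25.9  18. ] [-70.7 -54.3]
barR [581.   15.6  18. ] [-70.3  53.8]
wallL in top [489.1 -97.4  54. ] [ 50.6 -27.3]
wallR in top [ 539.4 -103.5   54. ] [52.1 23.3]
wall out [ 488.8 -108.2   54. ] [ 61.4 -26.7]
wall out [ 541.2 -111.3   54. ] [59.7 25.7]
cr L end [500.1 -44.6  30. ] [ -3.  -21.2]
cr R end [540.4 -48.4  30. ] [-2.9 19.2]
crLL [496.2 -45.   30. ] [ -2.2 -25.2]
crRR [544.2 -49.5  30. ] [-2.2 23.1]
railL [459.3 -16.   18. ] [-27.7 -64.5]
railL in [477.5 -17.8  18. ] [-27.6 -46.2]
railR in [571.2 -26.6  18. ] [-27.4  47.9]
railRo [590.  -28.3  18. ] [-27.4  66.8]
railLe [ 469.7 -103.8   18. ] [ 58.8 -46.1]
railRe [ 562.6 -113.9   18. ] [60.3 47.3]
frontL [ 469.3 -112.5    8. ] [ 67.4 -45.7]
stop near [ 476.2 -116.1   20. ] [ 70.4 -38.5]
stopnr R [ 579.3 -124.4   20. ] [69.3 64.9]
```

View pics/w3c.png

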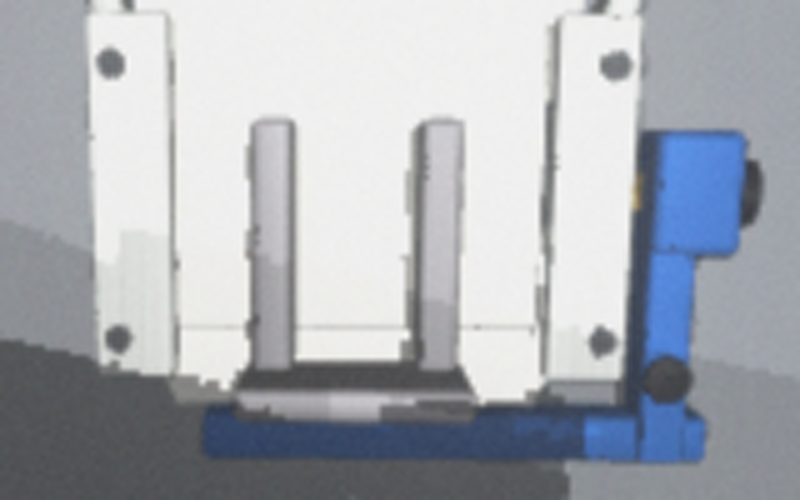

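>>> send_rows(
  series=[
    {"wx":0,"wy":0,"wz":-0.12,"dx":-0.8,"dy":-1.8,"dz":-0.2,"fingers":60},
    {"wx":0,"wy":0,"wz":-0.12,"dx":-0.8,"dy":-1.8,"dz":-0.2,"fingers":60},
    {"wx":0,"wy":0,"wz":-0.12,"dx":-0.8,"dy":-1.8,"dz":-0.2,"fingers":60},
    {"wx":0,"wy":0,"wz":-0.12,"dx":-0.8,"dy":-1.8,"dz":-0.2,"fingers":60},
    {"wx":0,"wy":0,"wz":-0.12,"dx":-0.8,"dy":-1.8,"dz":-0.2,"fingers":60},
    {"wx":0,"wy":0,"wz":-0.12,"dx":-0.8,"dy":-1.8,"dz":-0.2,"fingers":60},
    {"wx":0,"wy":0,"wz":-0.12,"dx":-0.8,"dy":-1.8,"dz":-0.2,"fingers":60},
    {"wx":0,"wy":0,"wz":-0.12,"dx":-0.8,"dy":-1.8,"dz":-0.2,"fingers":60},
    {"wx":0,"wy":0,"wz":-0.12,"dx":-0.8,"dy":-1.8,"dz":-0.2,"fingers":60},
    {"wx":0,"wy":0,"wz":-0.12,"dx":-0.8,"dy":-1.8,"dz":-0.2,"fingers":60},
    {"wx":0,"wy":0,"wz":-0.12,"dx":-0.8,"dy":-1.8,"dz":-0.2,"fingers":60},
    {"wx":0,"wy":0,"wz":-0.12,"dx":-0.8,"dy":-1.8,"dz":-0.2,"fingers":60},
    {"wx":0,"wy":0,"wz":0,"dx":0,"dy":0,"dz":0,"fingers":60},
  ],
)

```text
t: 10.0
tool_pos: [0.4048, -0.3265, 0.1754]
orientation: [-3.109, 0.036, 0.008]
force: [-0.3, 0.8, -0.1]
opening: 0.0712
```

Run:
```python
from h import *
import pickle
s=st()
```

```text
t10.00 pos [ 404.8 -326.5  175.4] q [-0.792 -0.037  1.74   0.02   1.465  0.8  ] F [-0.3  0.8 -0.1] T [0.02 0.11 0.01] open 71.2 
 x [ 1.    -0.023 -0.006] y [-0.023 -0.999 -0.033] z [-0.005  0.033 -0.999]
```

>>> send_rows(
  series=[
    {"wx":-0.016,"wy":-0.112,"wz":0,"dx":0,"dy":-0.3,"dz":-0.3,"fingers":60},
    {"wx":-0.016,"wy":-0.112,"wz":0,"dx":0,"dy":-0.4,"dz":-0.4,"fingers":60},
    {"wx":0,"wy":-0.112,"wz":0,"dx":0,"dy":-0.4,"dz":-0.4,"fingers":60},
    {"wx":0,"wy":-0.112,"wz":0,"dx":0,"dy":-0.4,"dz":-0.4,"fingers":60},
    {"wx":0,"wy":-0.112,"wz":0,"dx":0,"dy":-0.4,"dz":-0.4,"fingers":60},
    {"wx":0,"wy":-0.112,"wz":0,"dx":0,"dy":-0.4,"dz":-0.4,"fingers":60},
    {"wx":0,"wy":-0.112,"wz":0,"dx":0,"dy":0,"dz":-0.4,"fingers":60},
    {"wx":0,"wy":0,"wz":0,"dx":0,"dy":0,"dz":0,"fingers":60},
  ],
)

```text
t: 10.67
tool_pos: [0.4105, -0.3409, 0.1428]
orientation: [-2.886, -0.002, -1.235]
force: [-0.6, 1.6, -2.2]
opening: 0.0712
```

Run:
```python
from h import *
import pickle
s=st(); im=snap('wrist','w4'); pickle.dump(s,open('s4.pkl','wb'))
cv2.imwrite('pics/w4b.png',cv2.resize(im[:,:,::-1][0:384],None,fx=1.5,fy=1.5,interpolation=cv2.INTER_CUBIC))
```

```text
t10.67 pos [ 410.5 -340.9  142.8] q [-1.328 -0.35   2.299  0.882  1.144 -0.124] F [-0.6  1.6 -2.2] T [0.05 0.54 0.04] open 71.2 
 x [0.691 0.    0.723] y [ 0.002 -1.    -0.002] z [ 0.723  0.003 -0.691]
```

View pics/w4b.png

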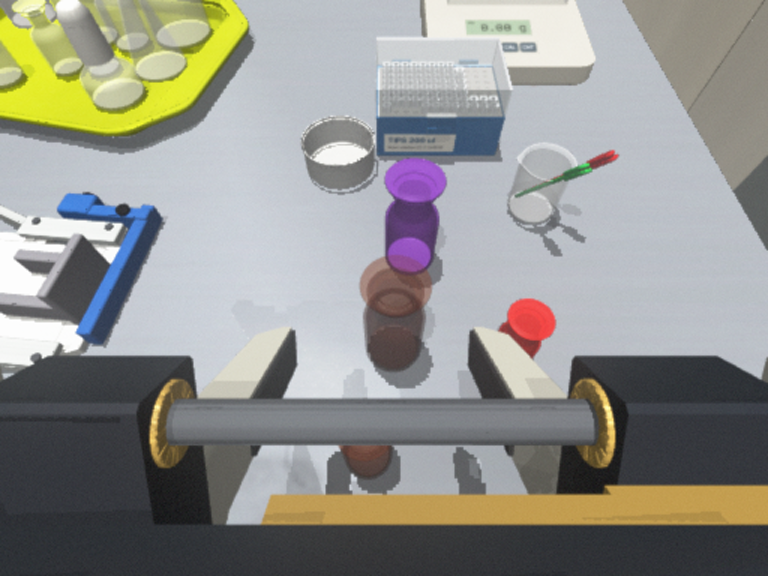

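Run:
```python
from h import *
import pickle
s=pickle.load(open('s4.pkl','rb'))
for n,u,v,z in [('base c',394,347,0),('base near',394,370,0),('base L',367,347,0),('base R',422,347,0),('top c',396,285,.094),('top L',360,285,.094),('top R',431,285,.094),('top near',396,316,.094),('top far',396,255,.094),('body L',366,300,.07),('bodyR',427,300,.07)]:
    P=onz('wrist',u/1.5,v/1.5,z,s)*1000; print(n,P.round(1))
im=cv2.imread('pics/w4.png'); cv2.imwrite('pics/w4c.png',cv2.resize(im[100:260,200:380],None,fx=4,fy=3.7,interpolation=cv2.INTER_CUBIC))
```

```text
base c [ 472.1 -350.4    0. ]
base near [ 453.5 -350.1    0. ]
base L [ 472.1 -329.5    0. ]
base R [ 472.1 -371.9    0. ]
top c [ 470.2 -349.4   94. ]
top L [ 470.1 -328.4   94. ]
top R [ 470.2 -369.8   94. ]
top near [ 449.8 -349.1   94. ]
top far [ 491.7 -349.7   94. ]
body L [ 473.8 -331.    70. ]
bodyR [ 473.8 -369.7   70. ]
```

View pics/w4c.png

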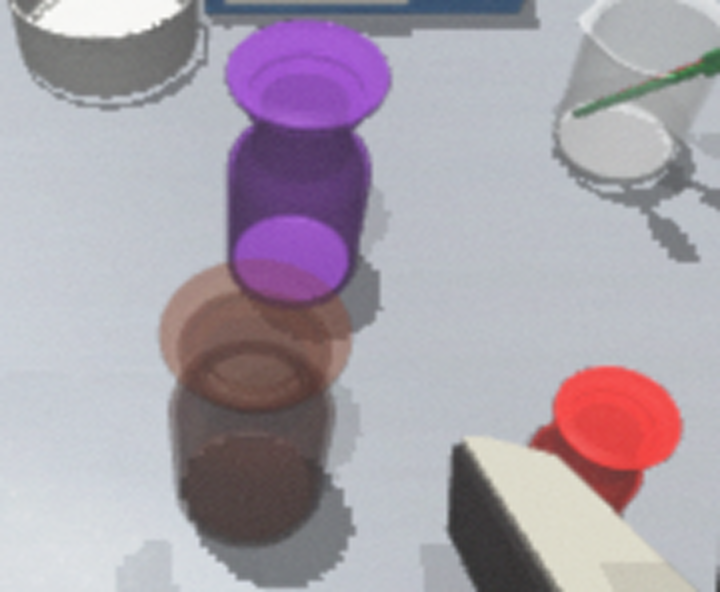

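>>> send_rows(
  series=[
    {"wx":0,"wy":0,"wz":0,"dx":0,"dy":-0.5,"dz":-2,"fingers":60},
    {"wx":0,"wy":0,"wz":0,"dx":0,"dy":-0.4,"dz":-2,"fingers":60},
    {"wx":0,"wy":0,"wz":0,"dx":1.3,"dy":0,"dz":-1.2,"fingers":60},
    {"wx":0,"wy":0,"wz":0,"dx":1.3,"dy":0,"dz":-1.2,"fingers":60},
    {"wx":0,"wy":0,"wz":0,"dx":1.3,"dy":0,"dz":-1.2,"fingers":60},
    {"wx":0,"wy":0,"wz":0,"dx":0,"dy":0,"dz":0,"fingers":60},
  ],
)

```text
t: 11.22
tool_pos: [0.4561, -0.35, 0.0698]
orientation: [-2.899, -0.018, -1.2]
force: [-0.5, -0.5, -0.3]
opening: 0.0713
```

Run:
```python
from h import *
import pickle
s=st(); im=snap('wrist','w5'); pickle.dump(s,open('s5.pkl','wb'))
cv2.imwrite('pics/w5b.png',cv2.resize(im[:,:,::-1][0:384],None,fx=1.5,fy=1.5,interpolation=cv2.INTER_CUBIC))
```

```text
t11.22 pos [ 456.1 -350.    69.8] q [-1.207 -0.1    2.236  0.958  0.946 -0.216] F [-0.5 -0.5 -0.3] T [0.05 0.46 0.03] open 71.3 
 x [0.707 0.009 0.707] y [ 0.012 -1.     0.001] z [ 0.707  0.008 -0.707]
```

View pics/w5b.png

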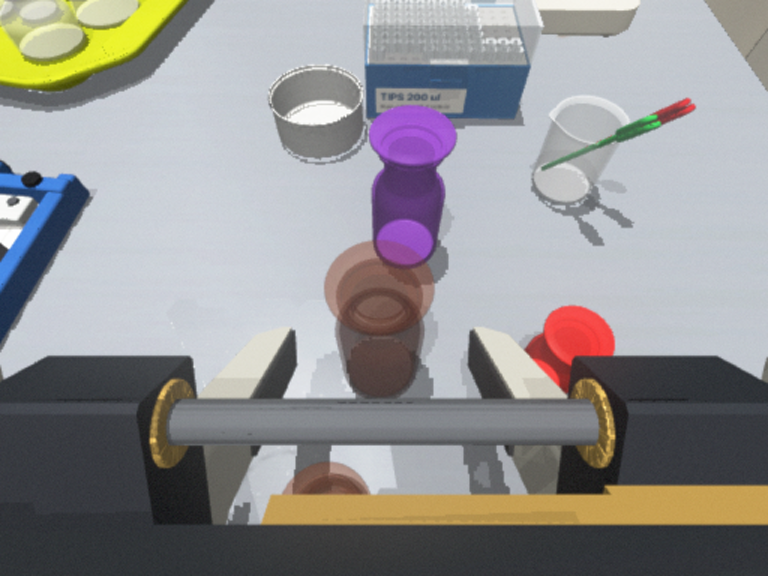

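>>> send_rows(
  series=[
    {"wx":0,"wy":0,"wz":0,"dx":0.9,"dy":0,"dz":-1.3,"fingers":60},
    {"wx":0,"wy":0,"wz":0,"dx":0.8,"dy":0,"dz":-1.3,"fingers":60},
    {"wx":0,"wy":0,"wz":0,"dx":0.2,"dy":0,"dz":-0.2,"fingers":60},
    {"wx":0,"wy":0,"wz":0,"dx":0,"dy":0,"dz":0,"fingers":60},
  ],
)

```text
t: 11.6
tool_pos: [0.4796, -0.3499, 0.0481]
orientation: [-2.901, -0.039, -1.198]
force: [0.8, 0.3, 0.1]
opening: 0.071
```

>>> send_rows(
  series=[
    {"wx":0,"wy":0,"wz":0,"dx":-0.25,"dy":0,"dz":-0.9,"fingers":60},
    {"wx":0,"wy":0,"wz":0,"dx":0,"dy":0,"dz":-0.1,"fingers":60},
  ],
)

```text
t: 11.77
tool_pos: [0.4778, -0.3505, 0.0402]
orientation: [-2.902, -0.045, -1.2]
force: [-1.2, -0.2, -1.0]
opening: 0.0715
```

>>> send_rows(
  newtons=12,
  series=[
    {"wx":0,"wy":0,"wz":0,"dx":0,"dy":0,"dz":0,"fingers":110},
    {"wx":0,"wy":0,"wz":0,"dx":0,"dy":0,"dz":0,"fingers":160},
    {"wx":0,"wy":0,"wz":0,"dx":0,"dy":0,"dz":0,"fingers":160},
    {"wx":0,"wy":0,"wz":0,"dx":0,"dy":0,"dz":0,"fingers":160},
  ],
)

```text
t: 12.1
tool_pos: [0.477, -0.3518, 0.0417]
orientation: [2.902, 0.043, 1.2]
force: [0.1, 0.4, 0.7]
opening: 0.049
```

Run:
```python
from h import *
s=st()
```

```text
t12.10 pos [ 477.  -351.8   41.7] q [-1.161  0.004  2.203  1.012  0.877 -0.279] F [0.1 0.4 0.7] T [-0.04  0.45  0.02] open 49.0 
 x [0.708 0.026 0.706] y [ 0.025 -1.     0.011] z [ 0.706  0.01  -0.708]
```

>>> send_rows(
  newtons=15,
  series=[
    {"wx":0,"wy":0,"wz":0,"dx":0,"dy":0,"dz":0,"fingers":200},
    {"wx":0,"wy":0,"wz":0,"dx":0,"dy":0,"dz":0,"fingers":200},
    {"wx":0,"wy":0,"wz":0,"dx":0,"dy":0,"dz":0,"fingers":200},
    {"wx":0,"wy":0,"wz":0,"dx":0,"dy":0,"dz":0,"fingers":200},
  ],
)

```text
t: 12.43
tool_pos: [0.4766, -0.3518, 0.0419]
orientation: [2.902, 0.043, 1.2]
force: [0.0, -0.1, -1.1]
opening: 0.0413
```

>>> send_rows(
  newtons=20,
  series=[
    {"wx":0,"wy":0,"wz":0,"dx":0,"dy":0,"dz":0,"fingers":255},
    {"wx":0,"wy":0,"wz":0,"dx":0,"dy":0,"dz":0,"fingers":255},
  ],
)

```text
t: 12.6
tool_pos: [0.4766, -0.3518, 0.0419]
orientation: [2.902, 0.042, 1.2]
force: [0.6, 0.4, -0.4]
opening: 0.0415
```

>>> send_rows(
  series=[
    {"wx":0,"wy":0,"wz":0,"dx":0,"dy":0,"dz":1.5,"fingers":255},
    {"wx":0,"wy":0,"wz":0,"dx":0,"dy":0,"dz":2,"fingers":255},
    {"wx":0,"wy":0,"wz":0,"dx":0,"dy":0,"dz":3,"fingers":255},
    {"wx":0,"wy":0,"wz":0,"dx":0,"dy":0,"dz":3,"fingers":255},
    {"wx":0,"wy":0,"wz":0,"dx":0,"dy":0,"dz":3,"fingers":255},
    {"wx":0,"wy":0,"wz":0,"dx":0,"dy":0,"dz":0,"fingers":255},
  ],
)

```text
t: 13.1
tool_pos: [0.4737, -0.3474, 0.1662]
orientation: [-2.9, -0.035, -1.187]
force: [0.4, -1.3, -0.4]
opening: 0.0417
```

Run:
```python
from h import *
import pickle
s=st(); im=snap('wrist','w6'); pickle.dump(s,open('s6.pkl','wb'))
cv2.imwrite('pics/w6b.png',cv2.resize(im[:,:,::-1][0:384],None,fx=1.5,fy=1.5,interpolation=cv2.INTER_CUBIC))
```

```text
t13.10 pos [ 473.7 -347.4  166.2] q [-1.162 -0.261  2.165  0.836  1.067  0.026] F [ 0.4 -1.3 -0.4] T [-0.05  0.59 -0.05] open 41.7 
 x [0.713 0.018 0.701] y [ 0.024 -1.     0.001] z [ 0.701  0.016 -0.713]
```

View pics/w6b.png

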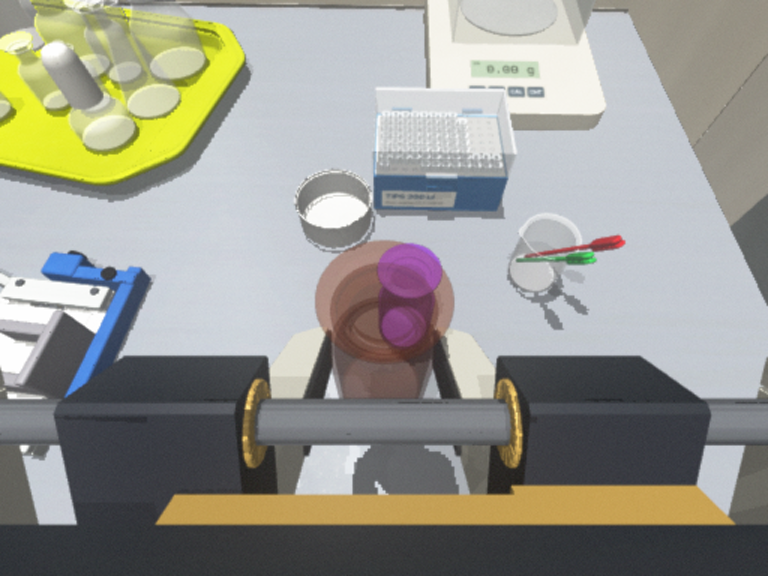

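```bash
cat > tgt.py <<'E'
from h import *
s=st(); Rc=R.from_rotvec(s['orientation'])
b=np.append(-DX,0); b/=np.linalg.norm(b); up=np.array([0,0,1.])
z=-.708*b-.706*up; z/=np.linalg.norm(z); x=.706*b-.708*up; x/=np.linalg.norm(x); y=np.cross(z,x)
Rf=R.from_matrix(np.column_stack([x,y,z]))
w=(Rf*Rc.inv()).as_rotvec(); print('rot',w.round(3),np.linalg.norm(w), 'bottle dir now',Rc.apply([.706,0.011,-.708]).round(3))
g=np.array([519.2,-61.5,39.9]); print('delta to final mm',(g-s['tool_pos']*1000).round(1), 'dock tcp',dock(s['tool_pos']*1000).round(1))
E
python3 tgt.py
```

```text
t13.15 pos [ 473.1 -346.6  163.3] q [-1.162 -0.258  2.168  0.836  1.064  0.023] F [ 0.4 -0.4 -1.2] T [-0.06  0.68  0.04] open 41.7 
 x [0.714 0.017 0.7  ] y [ 0.025 -1.    -0.   ] z [ 0.7    0.017 -0.714]
rot [-1.148  1.227  1.127] 2.0237391083565326 bottle dir now [ 0.009 -0.011  1.   ]
delta to final mm [  46.1  285.1 -123.4] dock tcp [300.2 -20.5]
```

>>> send_rows(
  series=[
    {"wx":-0.065,"wy":0.07,"wz":0.064,"dx":0.2,"dy":0.6,"dz":0.8,"fingers":255},
    {"wx":-0.065,"wy":0.07,"wz":0.064,"dx":0.2,"dy":1.0,"dz":0.8,"fingers":255},
    {"wx":-0.065,"wy":0.07,"wz":0.064,"dx":0.2,"dy":1.4,"dz":0.8,"fingers":255},
    {"wx":-0.065,"wy":0.07,"wz":0.064,"dx":0.2,"dy":1.4,"dz":0.5,"fingers":255},
    {"wx":-0.065,"wy":0.07,"wz":0.064,"dx":0.2,"dy":1.4,"dz":0.5,"fingers":255},
    {"wx":-0.065,"wy":0.07,"wz":0.064,"dx":0.2,"dy":1.4,"dz":0,"fingers":255},
    {"wx":-0.065,"wy":0.07,"wz":0.064,"dx":0.2,"dy":1.4,"dz":0,"fingers":255},
    {"wx":-0.065,"wy":0.07,"wz":0.064,"dx":0.2,"dy":1.4,"dz":0,"fingers":255},
  ],
)

```text
t: 13.82
tool_pos: [0.4825, -0.2456, 0.1868]
orientation: [2.688, 0.977, 0.2]
force: [-0.0, -0.6, -2.6]
opening: 0.0416
```

```bash
python3 tgt.py
```

```text
t13.82 pos [ 482.5 -245.6  186.8] q [-0.516 -0.312  1.994 -0.078  1.161  0.378] F [-0.  -0.6 -2.6] T [ 0.17  0.29 -0.04] open 41.6 
 x [0.763 0.646 0.036] y [ 0.608 -0.735  0.301] z [ 0.221 -0.207 -0.953]
rot [-0.599  0.647  0.611] 1.0727679326646806 bottle dir now [0.389 0.595 0.704]
delta to final mm [  36.7  184.1 -146.9] dock tcp [198.8 -20.4]
```

>>> send_rows(
  series=[
    {"wx":-0.066,"wy":0.071,"wz":0.066,"dx":0.4,"dy":1.9,"dz":0,"fingers":255},
    {"wx":-0.066,"wy":0.071,"wz":0.066,"dx":0.4,"dy":1.9,"dz":0,"fingers":255},
    {"wx":-0.066,"wy":0.071,"wz":0.066,"dx":0.4,"dy":1.9,"dz":0,"fingers":255},
    {"wx":-0.066,"wy":0.071,"wz":0.066,"dx":0.4,"dy":1.9,"dz":0,"fingers":255},
    {"wx":-0.066,"wy":0.071,"wz":0.066,"dx":0.4,"dy":1.9,"dz":0,"fingers":255},
    {"wx":-0.066,"wy":0.071,"wz":0.066,"dx":0.4,"dy":1.9,"dz":0,"fingers":255},
    {"wx":-0.066,"wy":0.071,"wz":0.066,"dx":0.4,"dy":1.9,"dz":0,"fingers":255},
    {"wx":-0.066,"wy":0.071,"wz":0.066,"dx":0.4,"dy":1.9,"dz":0,"fingers":255},
    {"wx":0,"wy":0,"wz":0,"dx":0,"dy":0,"dz":0,"fingers":255},
  ],
)

```text
t: 14.57
tool_pos: [0.5125, -0.0803, 0.1728]
orientation: [1.914, 1.665, -0.722]
force: [-0.4, 0.7, -2.0]
opening: 0.0419
```

```bash
python3 tgt.py
```

```text
t14.57 pos [512.5 -80.3 172.8] q [ 0.222  0.156  1.734 -0.698  1.544  0.488] F [-0.4  0.7 -2. ] T [0.57 0.01 0.01] open 41.9 
 x [ 0.112  0.727 -0.677] y [ 0.991 -0.128  0.026] z [-0.068 -0.674 -0.735]
rot [-0.039  0.03   0.037] 0.061833818535435396 bottle dir now [0.138 0.989 0.043]
delta to final mm [   6.7   18.8 -132.9] dock tcp [31.4 -5.6]
```

>>> send_rows(
  series=[
    {"wx":-0.018,"wy":0.014,"wz":0.018,"dx":0.4,"dy":1.4,"dz":-1.5,"fingers":255},
    {"wx":-0.018,"wy":0.014,"wz":0.018,"dx":0.3,"dy":1.2,"dz":-2,"fingers":255},
    {"wx":0,"wy":0,"wz":0,"dx":0,"dy":0,"dz":-2,"fingers":255},
    {"wx":0,"wy":0,"wz":0,"dx":0,"dy":0,"dz":-1,"fingers":255},
    {"wx":0,"wy":0,"wz":0,"dx":0,"dy":0,"dz":0,"fingers":255},
  ],
)

```text
t: 14.98
tool_pos: [0.5161, -0.0505, 0.0956]
orientation: [1.843, 1.708, -0.776]
force: [-0.9, -0.4, -2.1]
opening: 0.0419
```

```bash
python3 tgt.py
python3 - <<'E'
from h import *
import pickle
s=robot.read_state(); im=snap('wrist','w7'); pickle.dump(s,open('s7.pkl','wb'))
cv2.imwrite('pics/w7b.png',cv2.resize(im[:,:,::-1][0:384],None,fx=1.5,fy=1.5,interpolation=cv2.INTER_CUBIC))
im=snap('scene','sc7'); cv2.imwrite('pics/sc7b.png',cv2.resize(im[120:280,150:350,::-1],None,fx=4,fy=3.7,interpolation=cv2.INTER_CUBIC))
E
```

```text
t14.98 pos [516.1 -50.5  95.6] q [ 0.289  0.318  1.723 -0.715  1.487  0.572] F [-0.9 -0.4 -2.1] T [ 0.47  0.02 -0.  ] open 41.9 
 x [ 0.047  0.707 -0.705] y [ 0.997 -0.082 -0.015] z [-0.069 -0.702 -0.709]
rot [-0.005 -0.015 -0.009] 0.01842583869111945 bottle dir now [0.093 0.996 0.004]
delta to final mm [  3.1 -11.  -55.7] dock tcp [ 1.4 -4.8]
```

View pics/w7b.png

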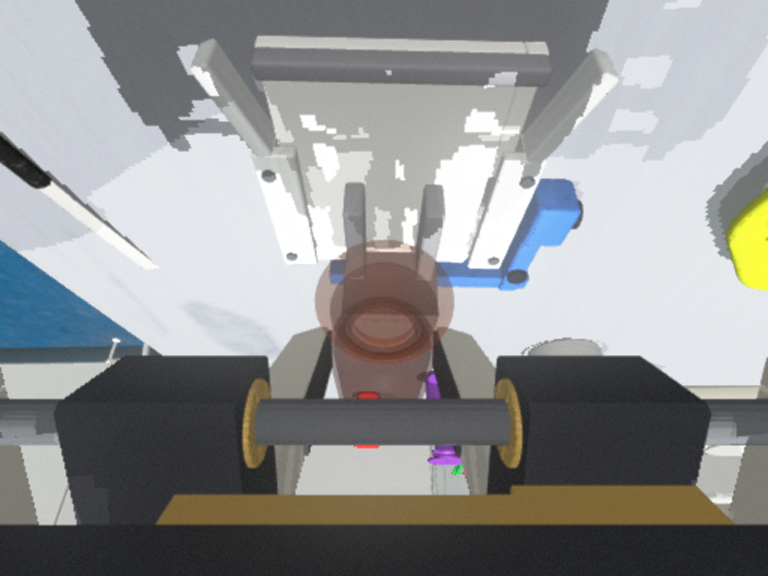

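View pics/sc7b.png

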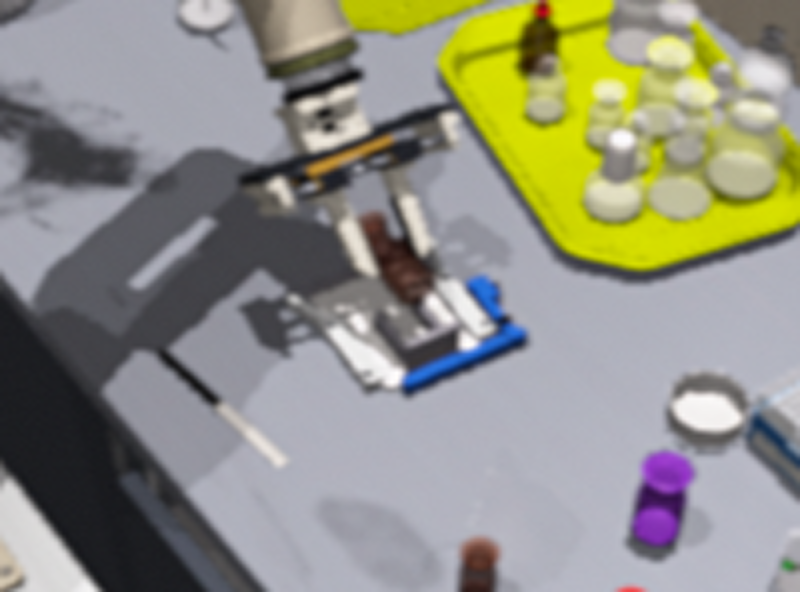

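>>> send_rows(
  series=[
    {"wx":-0.003,"wy":-0.007,"wz":-0.005,"dx":0.2,"dy":-0.1,"dz":-1.2,"fingers":255},
    {"wx":-0.002,"wy":-0.007,"wz":-0.004,"dx":0.2,"dy":-0.1,"dz":-1.2,"fingers":255},
    {"wx":0,"wy":0,"wz":0,"dx":0,"dy":0,"dz":-1,"fingers":255},
    {"wx":0,"wy":0,"wz":0,"dx":0,"dy":0,"dz":-0.5,"fingers":255},
    {"wx":0,"wy":0,"wz":0,"dx":0,"dy":0,"dz":0,"fingers":255},
  ],
)

```text
t: 15.5
tool_pos: [0.5242, -0.0546, 0.0597]
orientation: [1.857, 1.677, -0.756]
force: [-0.4, -0.7, -1.9]
opening: 0.0416
```

```bash
python3 tgt.py
python3 - <<'E'
from h import *
s=robot.read_state(); im=snap('wrist','w8')
cv2.imwrite('pics/w8b.png',cv2.resize(im[:,:,::-1][0:384],None,fx=1.5,fy=1.5,interpolation=cv2.INTER_CUBIC))
E
```

```text
t15.50 pos [524.2 -54.6  59.7] q [ 0.281  0.383  1.719 -0.729  1.429  0.637] F [-0.4 -0.7 -1.9] T [ 0.44  0.06 -0.03] open 41.6 
 x [ 0.077  0.704 -0.706] y [ 0.995 -0.097  0.012] z [-0.06  -0.703 -0.708]
rot [-0.002  0.012  0.005] 0.01316232548652132 bottle dir now [0.108 0.994 0.003]
delta to final mm [ -5.   -6.9 -19.8] dock tcp [4.8 3.6]
```

View pics/w8b.png

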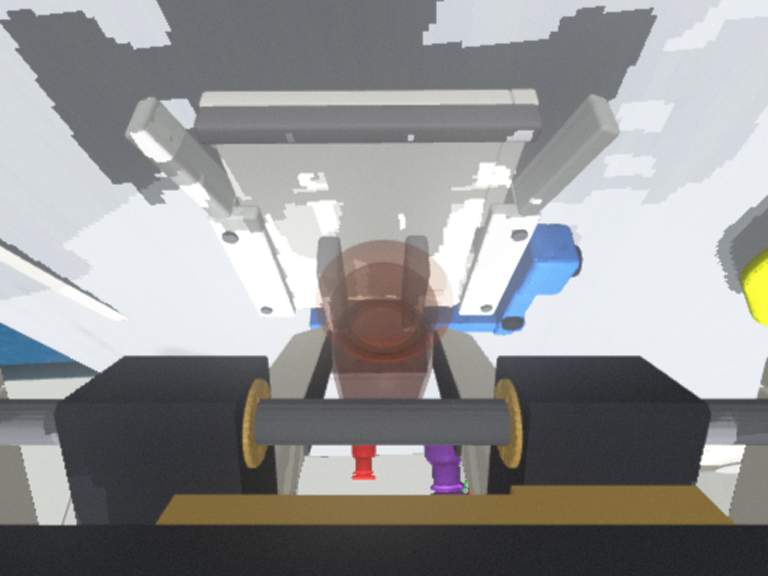

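>>> send_rows(
  series=[
    {"wx":0,"wy":0.008,"wz":0.003,"dx":-0.2,"dy":0,"dz":-0.2,"fingers":255},
    {"wx":0,"wy":0,"wz":0,"dx":-0.1,"dy":0,"dz":-0.2,"fingers":255},
    {"wx":0,"wy":0,"wz":0,"dx":0,"dy":0,"dz":0,"fingers":255},
  ],
)

```text
t: 15.8
tool_pos: [0.5215, -0.0546, 0.0566]
orientation: [1.853, 1.685, -0.763]
force: [0.6, 0.4, -2.0]
opening: 0.0415
```

```bash
python3 tgt.py
```

```text
t15.80 pos [521.5 -54.6  56.6] q [ 0.281  0.386  1.723 -0.728  1.428  0.634] F [ 0.6  0.4 -2. ] T [ 0.55  0.03 -0.04] open 41.5 
 x [ 0.069  0.704 -0.706] y [ 0.996 -0.094  0.004] z [-0.064 -0.704 -0.708]
rot [-0.002  0.004  0.002] 0.004859806259515576 bottle dir now [0.105 0.994 0.002]
delta to final mm [ -2.3  -6.9 -16.7] dock tcp [5.  0.9]
```

>>> send_rows(
  series=[
    {"wx":0,"wy":0,"wz":0,"dx":-0.1,"dy":0,"dz":-0.5,"fingers":255},
    {"wx":0,"wy":0,"wz":0,"dx":-0.05,"dy":0,"dz":-0.4,"fingers":255},
    {"wx":0,"wy":0,"wz":0,"dx":0,"dy":0,"dz":-0.2,"fingers":255},
  ],
)

```text
t: 16.05
tool_pos: [0.5207, -0.0542, 0.0459]
orientation: [1.854, 1.684, -0.76]
force: [0.1, 0.2, -1.8]
opening: 0.0417
```

>>> send_rows(
  series=[
    {"wx":0,"wy":0,"wz":0,"dx":0,"dy":0,"dz":-0.2,"fingers":255},
    {"wx":0,"wy":0,"wz":0,"dx":0,"dy":0,"dz":-0.1,"fingers":255},
  ],
)

```text
t: 16.22
tool_pos: [0.5204, -0.0542, 0.0422]
orientation: [1.853, 1.684, -0.76]
force: [-0.4, -0.7, -1.9]
opening: 0.0419
```

```bash
python3 tgt.py
```

```text
t16.22 pos [520.4 -54.2  42.2] q [ 0.283  0.407  1.727 -0.73   1.408  0.654] F [-0.4 -0.7 -1.9] T [ 0.52  0.02 -0.  ] open 41.9 
 x [ 0.07   0.705 -0.706] y [ 0.996 -0.093  0.006] z [-0.062 -0.703 -0.708]
rot [-0.002  0.006  0.002] 0.006574538015076093 bottle dir now [0.104 0.994 0.003]
delta to final mm [-1.2 -7.3 -2.3] dock tcp [ 4.7 -0.1]
```

Nearly at the rails; now 1 mm steps, feeling for contact.

>>> send_rows(
  series=[
    {"wx":0,"wy":0,"wz":0,"dx":0,"dy":0,"dz":-0.12,"fingers":255},
  ],
)

```text
t: 16.3
tool_pos: [0.5205, -0.0541, 0.0409]
orientation: [1.853, 1.684, -0.761]
force: [0.6, 0.9, 1.0]
opening: 0.0416
```

>>> send_rows(
  series=[
    {"wx":0,"wy":0,"wz":0,"dx":0,"dy":0,"dz":-0.12,"fingers":255},
  ],
)

```text
t: 16.38
tool_pos: [0.5208, -0.0542, 0.0403]
orientation: [1.853, 1.683, -0.761]
force: [-3.2, 3.5, 10.6]
opening: 0.0417
```

>>> send_rows(
  series=[
    {"wx":0,"wy":0,"wz":0,"dx":0,"dy":0,"dz":-0.12,"fingers":255},
  ],
)

```text
t: 16.47
tool_pos: [0.5209, -0.0542, 0.0402]
orientation: [1.852, 1.682, -0.762]
force: [-5.7, 5.3, 10.6]
opening: 0.0416
```

>>> send_rows(
  series=[
    {"wx":0,"wy":0,"wz":0,"dx":-0.05,"dy":-0.1,"dz":0.06,"fingers":255},
    {"wx":0,"wy":0,"wz":0,"dx":-0.02,"dy":-0.2,"dz":0.02,"fingers":255},
  ],
)

```text
t: 16.63
tool_pos: [0.5207, -0.0568, 0.0416]
orientation: [1.852, 1.682, -0.76]
force: [0.5, 0.6, -2.3]
opening: 0.0416
```

>>> send_rows(
  series=[
    {"wx":0,"wy":0,"wz":0,"dx":-0.02,"dy":-0.2,"dz":0,"fingers":255},
  ],
)

```text
t: 16.72
tool_pos: [0.5206, -0.0588, 0.0415]
orientation: [1.852, 1.682, -0.76]
force: [-0.2, -0.4, -0.6]
opening: 0.0412
```

>>> send_rows(
  series=[
    {"wx":0,"wy":0,"wz":0,"dx":-0.02,"dy":-0.2,"dz":0,"fingers":255},
  ],
)

```text
t: 16.8
tool_pos: [0.5204, -0.0611, 0.0414]
orientation: [1.852, 1.682, -0.76]
force: [-0.4, -0.2, -1.4]
opening: 0.0416
```

>>> send_rows(
  series=[
    {"wx":0,"wy":0,"wz":0,"dx":-0.02,"dy":-0.12,"dz":0,"fingers":255},
  ],
)

```text
t: 16.88
tool_pos: [0.5201, -0.0626, 0.0413]
orientation: [1.852, 1.682, -0.76]
force: [-0.3, -0.0, -1.2]
opening: 0.0418
```

>>> send_rows(
  series=[
    {"wx":0,"wy":0,"wz":0,"dx":-0.02,"dy":-0.1,"dz":0,"fingers":255},
  ],
)

```text
t: 16.97
tool_pos: [0.5199, -0.0636, 0.0411]
orientation: [1.853, 1.682, -0.759]
force: [-1.9, 11.2, 3.0]
opening: 0.0414
```

>>> send_rows(
  series=[
    {"wx":0,"wy":0,"wz":0,"dx":-0.02,"dy":-0.1,"dz":0,"fingers":255},
  ],
)

```text
t: 17.05
tool_pos: [0.5199, -0.0637, 0.0412]
orientation: [1.854, 1.683, -0.757]
force: [-2.3, 14.4, 4.6]
opening: 0.0416
```

>>> send_rows(
  series=[
    {"wx":0,"wy":0,"wz":0,"dx":-0.02,"dy":-0.1,"dz":0,"fingers":255},
  ],
)

```text
t: 17.13
tool_pos: [0.52, -0.0636, 0.0412]
orientation: [1.855, 1.684, -0.755]
force: [-2.0, 8.6, 2.9]
opening: 0.0415
```

>>> send_rows(
  series=[
    {"wx":0,"wy":0,"wz":0,"dx":0,"dy":0.1,"dz":0,"fingers":255},
    {"wx":0,"wy":0,"wz":0,"dx":0,"dy":0,"dz":-0.07,"fingers":255},
  ],
)

```text
t: 17.3
tool_pos: [0.5202, -0.0622, 0.0409]
orientation: [1.856, 1.684, -0.754]
force: [-1.7, 1.7, 4.2]
opening: 0.0416
```

```bash
python3 tgt.py
```

```text
t17.30 pos [520.2 -62.2  40.9] q [ 0.269  0.398  1.74  -0.736  1.393  0.65 ] F [-1.7  1.7  4.2] T [ 0.1   0.25 -0.17] open 41.6 
 x [ 0.073  0.707 -0.703] y [ 0.996 -0.093  0.01 ] z [-0.059 -0.701 -0.711]
rot [-0.006  0.01   0.001] 0.01171298193135305 bottle dir now [0.104 0.994 0.007]
delta to final mm [-1.   0.7 -1. ] dock tcp [12.7  0.4]
```

>>> send_rows(
  newtons=5,
  series=[
    {"wx":0,"wy":0,"wz":0,"dx":0,"dy":0,"dz":0,"fingers":150},
    {"wx":0,"wy":0,"wz":0,"dx":0,"dy":0,"dz":0,"fingers":138},
    {"wx":0,"wy":0,"wz":0,"dx":0,"dy":0,"dz":0,"fingers":130},
    {"wx":0,"wy":0,"wz":0,"dx":0,"dy":0,"dz":0,"fingers":115},
    {"wx":0,"wy":0,"wz":0,"dx":0,"dy":0,"dz":0,"fingers":95},
    {"wx":0,"wy":0,"wz":0,"dx":0,"dy":0,"dz":0,"fingers":80},
    {"wx":0,"wy":0,"wz":0,"dx":0,"dy":0,"dz":0,"fingers":80},
  ],
)

```text
t: 17.88
tool_pos: [0.5201, -0.0634, 0.0409]
orientation: [1.855, 1.683, -0.755]
force: [-0.1, -0.1, 0.1]
opening: 0.0625
```

```bash
python3 tgt.py
python3 - <<'E'
from h import *
s=robot.read_state(); im=snap('wrist','w9')
cv2.imwrite('pics/w9b.png',cv2.resize(im[:,:,::-1][0:384],None,fx=1.5,fy=1.5,interpolation=cv2.INTER_CUBIC))
E
```

```text
t17.88 pos [520.1 -63.4  40.9] q [ 0.267  0.398  1.741 -0.737  1.393  0.65 ] F [-0.1 -0.1  0.1] T [ 0.3   0.05 -0.01] open 62.5 
 x [ 0.073  0.706 -0.705] y [ 0.996 -0.093  0.009] z [-0.059 -0.702 -0.71 ]
rot [-0.004  0.01   0.002] 0.01067533048204424 bottle dir now [0.104 0.994 0.005]
delta to final mm [-0.9  1.9 -1. ] dock tcp [13.9  0.3]
```

View pics/w9b.png

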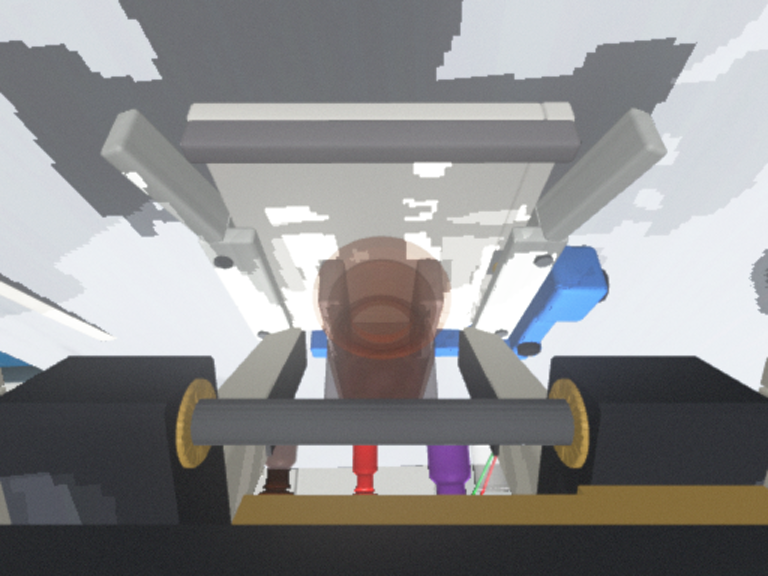

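>>> send_rows(
  series=[
    {"wx":0,"wy":0,"wz":0,"dx":0.06,"dy":0.7,"dz":0.75,"fingers":80},
    {"wx":0,"wy":0,"wz":0,"dx":0.1,"dy":1.4,"dz":1.5,"fingers":70},
    {"wx":0,"wy":0,"wz":0,"dx":0.15,"dy":2,"dz":2.1,"fingers":60},
    {"wx":0,"wy":0,"wz":0,"dx":0.15,"dy":2,"dz":2.2,"fingers":60},
    {"wx":0,"wy":0,"wz":0,"dx":0.15,"dy":2,"dz":2.5,"fingers":60},
    {"wx":0,"wy":0,"wz":0,"dx":0,"dy":2,"dz":3,"fingers":60},
    {"wx":0.1,"wy":0,"wz":0,"dx":0,"dy":0,"dz":3,"fingers":60},
    {"wx":0.12,"wy":0,"wz":0,"dx":0,"dy":0,"dz":2,"fingers":60},
    {"wx":0.12,"wy":0,"wz":0,"dx":0,"dy":0,"dz":1,"fingers":60},
    {"wx":0.12,"wy":0,"wz":0,"dx":0,"dy":0,"dz":0,"fingers":60},
    {"wx":0.12,"wy":0,"wz":0,"dx":0,"dy":0,"dz":0,"fingers":60},
    {"wx":0,"wy":0,"wz":0,"dx":0,"dy":0,"dz":0,"fingers":60},
  ],
)

```text
t: 18.93
tool_pos: [0.5231, 0.0509, 0.2351]
orientation: [2.201, 2.088, -0.244]
force: [-0.6, -0.9, -0.2]
opening: 0.0711
```

Run:
```python
from h import *
import pickle
s=st(); pickle.dump(s,open('s10.pkl','wb'))
im=snap('wrist','w10')
cv2.imwrite('pics/w10b.png',cv2.resize(im[:,:,::-1][0:384],None,fx=1.5,fy=1.5,interpolation=cv2.INTER_CUBIC))
im=snap('scene','sc10'); cv2.imwrite('pics/sc10b.png',cv2.resize(im[120:310,150:380,::-1],None,fx=3.4,fy=3,interpolation=cv2.INTER_CUBIC))
im=snap('top','t10'); cv2.imwrite('pics/t10b.png',cv2.resize(im[150:245,220:400,::-1],None,fx=4.4,fy=4.4,interpolation=cv2.INTER_CUBIC))
```

```text
t18.93 pos [523.1  50.9 235.1] q [ 0.124  0.003  1.603 -0.174  1.606  0.177] F [-0.6 -0.9 -0.2] T [-0.02  0.03 -0.02] open 71.1 
 x [ 0.048  0.982 -0.183] y [ 0.998 -0.056 -0.039] z [-0.049 -0.181 -0.982]
```

View pics/w10b.png

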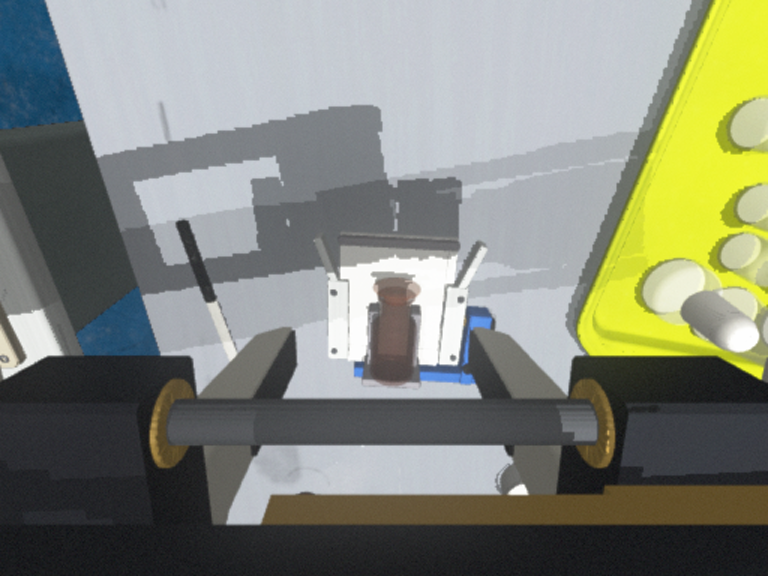

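View pics/sc10b.png

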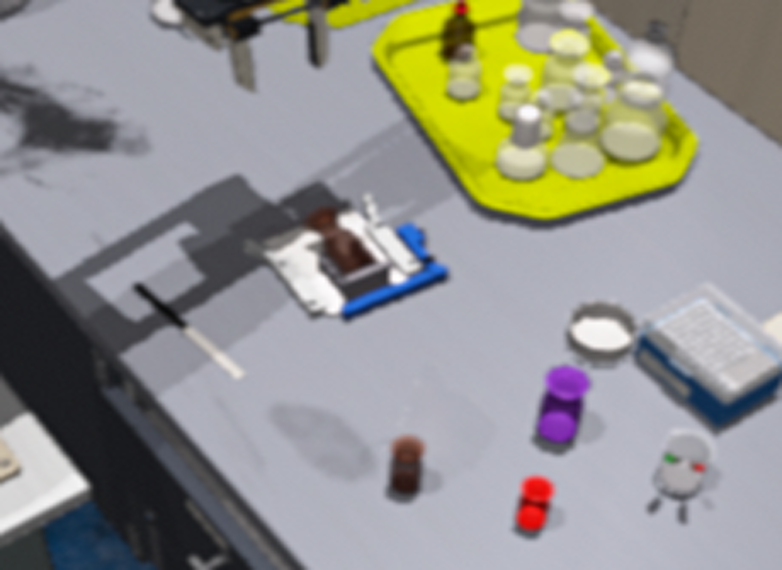

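View pics/t10b.png

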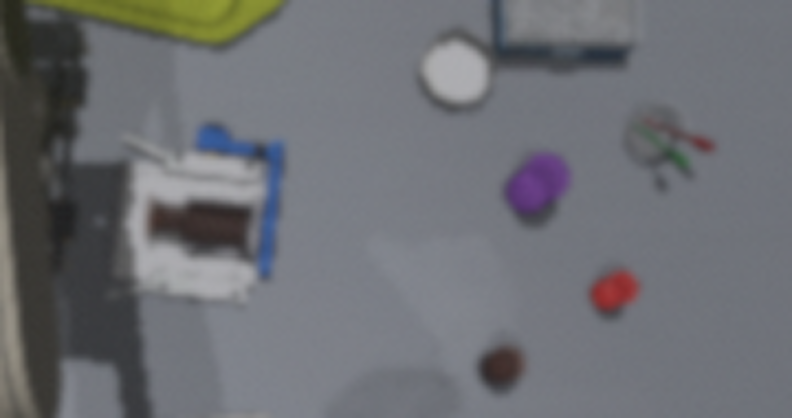

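Run:
```python
from h import *
import pickle
s=pickle.load(open('s10.pkl','rb'))
for n,u,v,z in [('barL',341,234,.018),('barR',459,243,.018),('base end',392,384,.045),('stopper end',397,277,.06)]:
    print(n,dock(onz('wrist',u/1.5,v/1.5,z,s)*1000).round(1))
print(robot.close_job())
```

```text
barL [-74.6 -52.5]
barR [-71.3  53.3]
base end [67.3  0.2]
stopper end [-53.8  -0.9]
the job is handed in; nothing more can be done
None
```

The plate is home in the dock and the large amber bottle is lying in its cradle. I handed the job in at about 19 s of the 64 s allowed.

- **Plate:** I pushed it in by its bar with two fingertips. The catch's extra resistance appeared on the way in (about 8 N). It then dropped to about 2.6 N, which I take as the snap. About 2–4 mm further on the plate met the end stop, where the push peaked at 23 N. I could not see the catch nose clearly because the lip hides it, and I did no pull test, so the lock is inferred from the force trace.
- **Bottle:** I took the larger amber one, not the small amber, purple or red one. I turned it on its side with its stopper towards the mouth and lowered it until it touched the cradle rails, at about 10 N. I then slid it until its base touched the heel wall, at about 14 N, backed off about 1 mm and let go.
- **Last checks:** After I let go, the force on the tool read near zero. The pictures show the bottle lying centred in the cradle, base at the heel, with the other objects where they were.
- **Disagreement:** My final rough pixel estimates of the bar and the bottle ends were off by a few millimetres or more. They put the bar at x = -71 to -75 mm, against -70.5 mm measured just after the push. They put the bottle's base at x = 67 mm and its stopper end at -54 mm, which is longer than the 94 mm bottle. I trust the contact readings and earlier measurements over these.

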